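# Dock the fixture pallet and stand the steel sample on end

### The arm

A 7-joint arm with a two-finger parallel gripper is mounted at the origin on a cart in front of the work surface, level with it; the furniture and walls round the work are solid. World frame = base frame: x ahead of the robot, y to its left, z up, the work surface at z = 0. Lengths are in m, angles in rad, forces in N, time in s.
With the tool pointing down it reaches from about 0.4 to 0.85 m from the base axis. Payload 4.5 kg.
Tool frame: the origin (TCP) lies on the centre line of the jaws, within the pads' length; the fingertips stand 17 mm ahead of it and the grasp point (between the pads) lies 2 mm behind it; z points along the fingers, y is the line along which they close (so a half turn about z gives the same grasp; the last joint's range is limited). The gripper opens to 85 mm and grips with 20 to 120 N. Pads are 22 mm wide; open, the fingers measure 114 mm over their backs; the gripper's body (76 mm by 85 mm) begins 54 mm behind the grasp point. The pads swing forward as they close: fully open they stand 13 mm farther back than shut.
Start: joints at [1.291, 0.689, -0.195, 1.565, 0.157, 0.902, -0.215], TCP at [0.193, -0.594, 0.248] pointing down, gripper open.
Joint ranges: [-3.01, 3.01], [-0.46, 2.08], [-1.47, 1.51], [0.13, 2.56], [-1, 4.14], [0.04, 2.09], [-2.66, 2.66]. Speed limits (rad/s): [2.57, 2.57, 3.14, 3.14, 3.14, 3.14, 3.14].

### API

Orientations are given as [roll, pitch, yaw] about the fixed x, y, z axes, in that order (R = Rz(yaw) Ry(pitch) Rx(roll)).
In Python, from station import env gives the robot as it stands.
- The arm moves only by the tool move_arm, never from a script. Its argument "series" is a list that holds one entry, the list of rows, each a list of 7 numbers: the shift along the tool's x, y, z as a fraction of full scale, then the turn, a rotation vector about the tool's x, y, z as a fraction of full scale, then the opening, from -1 (shut) to 1 (fully open). In form: [[[x, y, z, rx, ry, rz, jaw], ...]]. A call has 1 to 8 rows; each row is the pose to reach, as a shift and turn from the pose commanded when the call began, along the tool's axes at that moment; what a row does not reach only later rows make up. Full scale, the value 1, is 0.5 m for a shift and pi/4 rad for a turn. A row lasts 1/8 s, in which the tool goes at most 62.5 mm and 10.7 degrees, less where a joint would pass 70% of its speed; a pose out of reach is approached as far as the arm can. A call with a number of a shift or a turn outside -1 to 1 is refused whole. A call with a gripper value outside its range is refused whole. The fingers move at their own pace and stop on an object; the grip force is fixed at half the most. Time passes only in rows, so rows that repeat a pose let the fingers close. It gives the time, the measured TCP pose, the force, the opening and the grip force at its end, in the units of the state.
- env.get_obs(): the state, without advancing time (a new reading comes with each control period).
- env.grab_frame(name): name is "scene" or "top" or "wrist"; returns a dict with "pixels" (400x640x3 uint8, blue, green, red), "K" (3x3 intrinsics, pixels), "camera_from_world" (4x4, takes a point from world to camera coordinates). Camera axes: x right, y down, z forward; pixel columns grow to the right and rows downward; lengths in m; the calibration is good to about 2 mm. A picture is of the moment at which its call begins. There is no depth.
- env.sign_off(): hands the job in; it is judged then, once.
The state is a dict: "time": time; "joint_positions": joint angles; "joint_vel": joint speeds; "joint_efforts": joint torques, N m; "eef_pos": TCP position; "tcp_rot": TCP orientation; "force": force on the tool from outside, world axes, zero at the start; "torque": the same for the moment, N m; "grip_width": finger opening in m; "gripper_force": force on a finger pad.
Only numpy, scipy, OpenCV 4.12 (cv2) and the standard library are available. Lean on these libraries where they do the work, as an engineer would, in place of code of your own. Each camera call takes 0.05 s, during which the arm holds its last target. There are 200 camera calls.

### The job

Slide the aluminium fixture pallet flat across the bench into the docking frame, with its notched side towards the sprung roller, and push it home against the stop buttons until the roller has dropped into the notch; do not ram it into the stops. Once it is docked, stand the flat steel sample upright on one of its short ends on the pallet, centred in front of the two dowel pins with a broad face up against them, and let it stand free. Leave the other tools on the bench where they are.

Things in the scene. Friction and masses are not known exactly. Their poses are not given: they have to be found in the camera images.
- dock: Docking frame fixed on the bench left of the granite gauge stand: a low U of dark steel, polished rails 16 mm high, open at -x. Origin: on the bench top, where the pallet's origin comes to rest; +x points into the dock (the push direction). Inner rail faces y = -61 and +62 mm (3 mm play) from x = -30 mm on. Blue latch housing 24 mm high at +y. Outside: x -65..+68, y -97..+108 mm.
- dock_mouth (a point): Middle of the dock's flared mouth, on the bench (dock x = -65 mm; axes as the dock's). Here the mouth is about 163 mm wide; each side closes in at 30 degrees to the straight rails, which begin 35 mm further in.
- dock_stop (a point): Point midway between the two round stop buttons (at y +-36 mm, 10 mm above the bench): the button faces at dock x = +50 mm, rigid, where the pallet's leading face must rest.
- latch (a joint): Travel (m) of the sprung brass roller, 20 mm across, in the blue housing at dock x = 20 mm; grows as it is pushed out (+y of dock). 0: no pallet; about 0.0065: the pallet's plain side rides past; about 0.0026: dropped into the V-notch, pallet home. Passing it takes some 5 to 12 N of push; at the rigid stops the force rises steeply.
- pallet: Loose aluminium fixture pallet, 100 (x) x 120 (y) x 20 mm, about 0.5 kg, small holes in a grid, flat on the bench before the dock's mouth, aside and askew. Origin: centre of its underside; +x is its leading direction, z up. Leading corners bevelled 8 mm; V-notch 18 mm wide, 8 mm deep in the +y side at x = +19 mm. Slides with a few newtons.
- pallet_pins (a point): Point on the pallet's top face (20 mm up, pallet x = +10 mm, y = 0; axes as the pallet's) midway between the two dowel pins, on the line of their faces towards -x. The pins are 8 mm thick, 12 mm high, at y = +-14.5 mm. The sample stands on the -x side of this line, its broad face on it, its middle at y = 0.
- sample_plate: Loose flat ground steel sample, 46 (x) x 84 (y) x 12 mm (z), 0.33 kg, flat on the bench right of the gauge stand, its length (y) running roughly left to right. Origin: centre of its underside, z up as it lies. It has to stand on a 46 x 12 mm end: its y axis vertical (either way up), its +z or -z face against both pins.
- sample_center (a point): Centre of the steel sample, 6 mm above its underside as it lies; axes as the sample's. When it stands as asked it is 42 mm above the pallet's top and 6 mm before the line of the pin faces.
- gauge_stand: Fixed length gauge between the two work areas, an obstacle to go round in front: granite base 278 (x) x 176 (y) x 42 mm high, from x = -166 to +112 mm of its origin (centre of its underside; axes as the world's); thin vertical plunger at x = -39 mm above it; column and head at x > -13 mm, 372 mm high.
- engineers_square: Bystander, to be left alone: engineer's square of steel, 90 x 86 x 16 mm, lying right of the gauge stand.
- v_block: Bystander, to be left alone: steel V-block, 45 x 44 x 38 mm, right of and behind the gauge stand.
- caliper: Bystander, to be left alone: digital caliper, 236 mm long, lying at the right front.
- screwdriver_yellow: Bystander, to be left alone: screwdriver with a yellow handle, 144 mm, on the right.
- micrometer: Bystander, to be left alone: micrometer, 126 mm long, lying at the left front.
- oil_bottle: Bystander, to be left alone: white oil bottle with a red collar and a needle spout, 45 mm across, 138 mm high, standing on the left.
- ring_gauge: Bystander, to be left alone: steel ring gauge, 48 mm across, 14 mm high, lying behind the dock's right end.
There are look-alikes about, which are no part of the job. Leave any orange look-alike of the sample_plate alone.

How it is judged:
On the way, in this order (a step that is already met when the one before it is completed fails the run):
1. the pallet is docked: against the stop buttons, the roller in its notch (x of pallet in the frame of dock between -0.002 and 0.003 m and y of pallet in the frame of dock between -0.004 and 0.004 m and angle between the x axis of pallet and the x axis of dock, either way round below 0.025 rad and value of joint latch between 0.001 and 0.0042 m), for 0.2 s.
2. the sample stands on end on the docked pallet, against the two pins (all of step 1 and (angle between sample_plate's own y axis and vertical below 0.05 rad or angle between sample_plate's own y axis and vertical above 3.0916 rad) and x of sample_center in the frame of pallet between 0.0008 and 0.0058 m and y of sample_center in the frame of pallet between -0.01 and 0.01 m and z of sample_center in the frame of pallet between 0.057 and 0.066 m and angle between the z axis of sample_plate and the x axis of pallet, either way round below 0.12 rad), for 0.2 s.
At the end, for the whole second after the job is handed in: Pallet docked: within 2 mm of the stop buttons, square to the dock within 0.025 rad, roller in its notch (latch 0.001 to 0.0042). Sample at rest, upright on a short end on the pallet (within 0.05 rad), a broad face within 3 mm of the pins and 0.12 rad parallel, centred within 10 mm (all of step 2 and linear speed of each of sample_plate, pallet below 0.01 m/s); the robot touches nothing.
It fails at once if the pallet is rammed into the dock (over 60 N) (contact force between pallet and dock above 60 N).
It fails at once if the pallet is lifted off the bench by 8 mm (height (world z) of pallet above 0.008 m).
It fails at once if another tool is shifted by more than 30 mm (distance of any of engineers_square, v_block, caliper, screwdriver_yellow, micrometer, oil_bottle, ring_gauge from where it was at the start of the episode above 0.03 m).
It also fails if it takes over 72 s, if anything falls off the work surface, if the arm or the gripper's body presses on something with over 40 N, if the wrist force passes 120 N, or if a joint passes its speed limit or range.

## Working session

There is one attempt and no reset: what is moved stays moved. The work goes in short steps, Python scripts to look and compute and a tool call to move; the robot and the scene stay as the last step left them, time stands still between calls to the robot, and variables do not carry over. Pictures are saved under pics/ and viewed, at most 10 in all, crops included, and the job is handed in when it is done.

Besides the shell and the picture viewer there is one more tool, called after ">>>" by a JSON object that holds its "api" and its "payload". move_arm: Moves the arm, as the interface text tells. Shift numbers are shares of 0.5 m and turn numbers shares of pi/4 rad, none past 1 either way. Its arguments: {"type":"object","properties":{"series":{"type":"array","items":{"type":"array","items":{"type":"array","items":{"type":"number","minimum":-1,"maximum":1}}}}},"required":["series"]}

```bash
mkdir -p pics; ls
cat > h.py <<'E'
import numpy as np, cv2
from station import env
from scipy.spatial.transform import Rotation as R
def grab(n,f=None):
    g=env.grab_frame(n)
    if f: cv2.imwrite('pics/'+f,g["pixels"])
    return g
def ray(g,uv,z):
    T=np.array(g["camera_from_world"]);K=np.array(g["K"])
    d=T[:3,:3].T@np.linalg.solve(K,[uv[0],uv[1],1.]);o=-T[:3,:3].T@T[:3,3]
    return o+d*(z-o[2])/d[2]
def proj(g,p):
    T=np.array(g["camera_from_world"]);K=np.array(g["K"])
    q=K@(T[:3,:3]@np.array(p)+T[:3,3]);return q[:2]/q[2]
def st():
    o=env.get_obs()
    return {k:np.round(o[k],4) for k in ("time","eef_pos","tcp_rot","force","grip_width","gripper_force")}
def rows(p,rpy):
    "shift/turn in units of full scale from the measured pose to world pose"
    o=env.get_obs();A=R.from_euler('xyz',o["tcp_rot"]);B=R.from_euler('xyz',rpy)
    return np.round(A.inv().apply(np.array(p)-o["eef_pos"])/.5,4),np.round((A.inv()*B).as_rotvec()/(np.pi/4),4)
E
python3 - <<'E'
from h import *
print(st(),env.get_obs()["joint_positions"])
for n in("top","scene"):
    g=grab(n,n+'0.png');T=np.array(g["camera_from_world"]);print(n,-T[:3,:3].T@T[:3,3],T[:3,:3].round(3).tolist(),g["K"])
E
```

```text
pics
{'time': np.float64(0.0), 'eef_pos': array([ 0.1927, -0.5939,  0.2475]), 'tcp_rot': array([-3.1398e+00,  1.0000e-04,  3.1390e-01]), 'force': array([-0.5431,  0.19  , -0.5173]), 'grip_width': np.float64(0.0853), 'gripper_force': np.float64(0.0)} [ 1.29079717  0.68997667 -0.19450445  1.56635544  0.15731894  0.90246523
 -0.21508878]
top [0.4286955  0.00973474 1.1802006 ] [[-0.029, -1.0, 0.002], [-0.988, 0.028, -0.153], [0.153, -0.007, -0.988]] [[369.24245512   0.         316.01843482]
 [  0.         369.24245512 199.01013993]
 [  0.           0.           1.        ]]
scene [-0.35355573  0.61839769  0.58129515] [[-0.54, -0.841, -0.01], [-0.365, 0.245, -0.898], [0.758, -0.481, -0.44]] [[406.61350036   0.         318.31141879]
 [  0.         406.61350036 200.04150951]
 [  0.           0.           1.        ]]
```

View pics/top0.png

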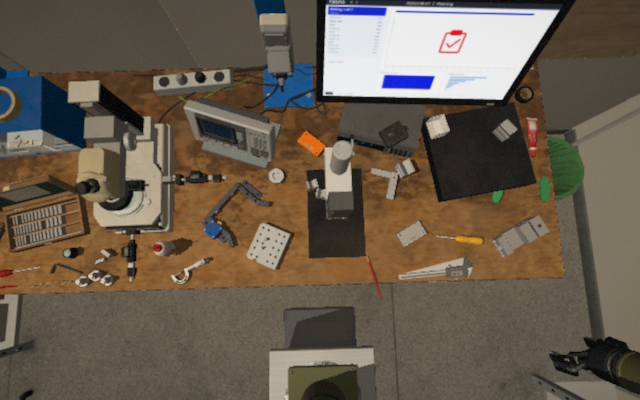

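View pics/scene0.png

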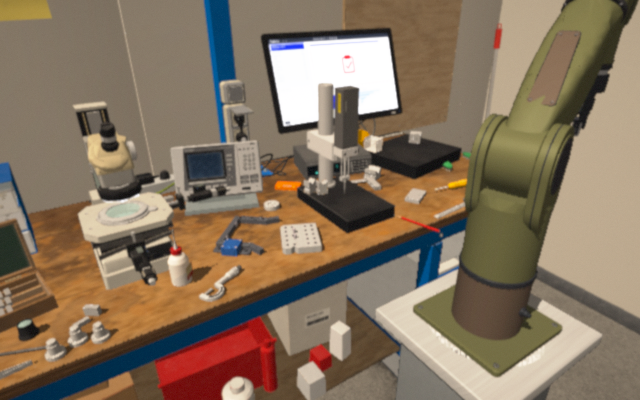

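The top view shows the pallet at about (270,246) and the dock U at about (232,208), with its blue latch at (215,232) and its mouth opening to the lower right. The steel sample is at (411,234) and the gauge base at (336,214). I'll get rough coordinates from these and then look closer with the wrist camera.

Run:
```python
from h import *
im=cv2.imread('pics/top0.png')
g=grab("top")
for n,uv,z in[("pal",(270,246),.02),("latch",(213,231),.024),("dockcorner",(235,185),.016),("dockR",(268,205),.016),("sample",(411,234),.012),("base TL",(309,170),.042),("base BR",(365,256),.042),("bottle",(165,247),.1),("micrometer",(192,270),.0),("ring",(277,175),.014)]: print(n,ray(g,uv,z).round(3))
g2=grab("wrist");T=np.array(g2["camera_from_world"]);A=R.from_euler('xyz',env.get_obs()["tcp_rot"])
o=-T[:3,:3].T@T[:3,3];print("cam in tool",A.inv().apply(o-env.get_obs()["eef_pos"]),(T[:3,:3]@A.as_matrix()).round(3),g2["K"])
c=cv2.resize(im[150:290,150:450],None,fx=2.6,fy=2.6,interpolation=cv2.INTER_CUBIC);cv2.imwrite('pics/c0.png',c)
print(rows([.33,.0,.40],[np.pi,0,0]))
```

```text
pal [0.464 0.15  0.02 ]
latch [0.516 0.327 0.024]
dockcorner [0.662 0.26  0.016]
dockR [0.594 0.155 0.016]
sample [ 0.489 -0.295  0.012]
base TL [0.698 0.021 0.042]
base BR [ 0.425 -0.142  0.042]
bottle [0.468 0.444 0.1  ]
micrometer [0.397 0.397 0.   ]
ring [0.691 0.125 0.014]
cam in tool [ 0.06736298 -0.00077508 -0.12508013] [[-0.002  1.     0.002]
 [-0.964 -0.001 -0.267]
 [-0.267 -0.002  0.964]] [[360.59855472   0.         320.3315969 ]
 [  0.         360.59855472 199.68013485]
 [  0.           0.           1.        ]]
(array([ 0.6278, -1.0459, -0.3033]), array([-1.400e-03,  3.000e-04,  3.996e-01]))
```

View pics/c0.png

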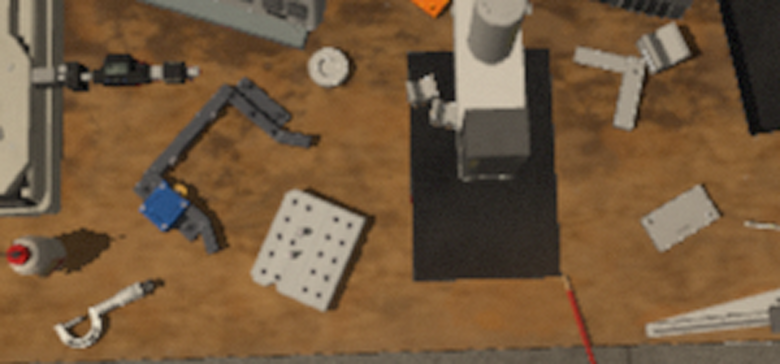

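The crop shows the pallet's notch at (272,285), on its lower-left 100 mm side, so the pallet's +x points image-left at a yaw of about 66°. The dock's yaw is about 52°, with the latch at (163,207). The plan is to grip the two pins across y and slide the pallet that way. On the way there I'll look at the sample.

Run:
```python
from h import *
print(rows([.46,-.30,.30],[np.pi,0,.314]))
```

```text
(array([ 0.6899, -0.3947, -0.104 ]), array([-0.0014,  0.    , -0.0002]))
```

>>> {"api": "move_arm", "payload": {"series": [[[0.69,-0.395,-0.104,0,0,0,1],[0.69,-0.395,-0.104,0,0,0,1],[0.69,-0.395,-0.104,0,0,0,1],[0.69,-0.395,-0.104,0,0,0,1],[0.69,-0.395,-0.104,0,0,0,1],[0.69,-0.395,-0.104,0,0,0,1],[0.69,-0.395,-0.104,0,0,0,1],[0.69,-0.395,-0.104,0,0,0,1]]]}}

```text
time: 1.2
eef_pos: [0.462, -0.2977, 0.3005]
tcp_rot: [-3.141, -0.001, 0.319]
force: [0.2, -0.8, 0.6]
grip_width: 0.0854
gripper_force: 0.0
```

Run:
```python
from h import *
print(st(),env.get_obs()["joint_positions"].round(2))
g=grab("wrist","w_s.png")
np.savez('ws.npz',K=g["K"],camera_from_world=g["camera_from_world"],pixels=g["pixels"])
print(rows([.36,-.10,.30],[np.pi,0,.5]))
```

```text
{'time': np.float64(1.2), 'eef_pos': array([ 0.462 , -0.2977,  0.3005]), 'tcp_rot': array([-3.1413e+00, -1.5000e-03,  3.1920e-01]), 'force': array([ 0.222 , -0.782 ,  0.6185]), 'grip_width': np.float64(0.0854), 'gripper_force': np.float64(0.0)} [ 0.61  0.53 -0.19  1.73  0.12  0.9  -0.88]
(array([-6.630e-02, -4.422e-01,  3.000e-04]), array([ 1.00e-04,  8.00e-04, -2.35e-01]))
```

View pics/w_s.png

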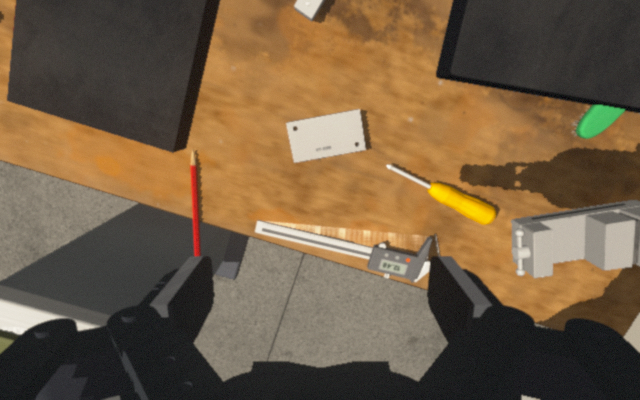

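The wrist view shows the sample at corners (288,122), (363,110), (369,152) and (296,163). I'll measure it, then move round in front of the stand to the pallet.

```bash
cat >> h.py <<'E'
def quad(g,mask,z,near):
    cs,_=cv2.findContours(mask,cv2.RETR_EXTERNAL,cv2.CHAIN_APPROX_NONE)
    c=[c for c in cs if cv2.pointPolygonTest(c,near,False)>=0]
    if not c: print("none");return
    c=max(c,key=cv2.contourArea)
    w=np.array([ray(g,p[0],z)[:2] for p in c])
    r=cv2.minAreaRect((w*1000).astype(np.float32));return r,cv2.boundingRect(c)
E
python3 - <<'E'
from h import *
g=dict(np.load('ws.npz'))
im=g["pixels"];hsv=cv2.cvtColor(im,cv2.COLOR_BGR2HSV)
print(hsv[140,330],hsv[90,330],hsv[175,330])
m=((hsv[...,1]<45)&(hsv[...,2]>110)).astype(np.uint8)
m=cv2.morphologyEx(m,cv2.MORPH_CLOSE,np.ones((5,5)))
print(quad(g,m,.012,(330,137)))
for uv in[(288,122),(363,110),(369,152),(296,163)]:print(ray(g,uv,.012).round(4))
print(rows([.42,.11,.30],[np.pi,0,1.0]))
E
```

```text
[ 20  30 219] [ 16 161 184] [ 16 152 183]
(((490.25537109375, -293.7117004394531), (45.3712272644043, 83.23393249511719), 28.382347106933594), (287, 110, 78, 52))
[ 0.4917 -0.2482  0.012 ]
[ 0.5303 -0.3238  0.012 ]
[ 0.4884 -0.3463  0.012 ]
[ 0.4501 -0.2704  0.012 ]
(array([ 1.781e-01, -8.042e-01,  1.000e-04]), array([-1.000e-04,  9.000e-04, -8.716e-01]))
```

>>> {"api": "move_arm", "payload": {"series": [[[-0.066,-0.442,0,0,0,-0.235,1],[-0.066,-0.442,0,0,0,-0.235,1],[-0.066,-0.442,0,0,0,-0.235,1],[-0.066,-0.442,0,0,0,-0.235,1]]]}}

```text
time: 1.75
eef_pos: [0.3577, -0.0998, 0.3001]
tcp_rot: [-3.141, 0.002, 0.497]
force: [0.7, 0.1, -0.2]
grip_width: 0.0853
gripper_force: 0.0
```

Run:
```python
from h import *
print(st(),env.get_obs()["joint_positions"].round(2))
print(rows([.43,.13,.30],[np.pi,0,1.0]))
```

```text
{'time': np.float64(1.75), 'eef_pos': array([ 0.3577, -0.0998,  0.3001]), 'tcp_rot': array([-3.1412e+00,  2.0000e-03,  4.9670e-01]), 'force': array([ 0.6679,  0.0627, -0.1866]), 'grip_width': np.float64(0.0853), 'gripper_force': np.float64(0.0)} [ 0.36  0.29 -0.28  2.19  0.13  0.68 -1.08]
(array([ 3.462e-01, -3.352e-01, -3.000e-04]), array([-0.0011,  0.0024, -0.6409]))
```

>>> {"api": "move_arm", "payload": {"series": [[[0.346,-0.335,0,0,0,-0.64,1],[0.346,-0.335,0,0,0,-0.64,1],[0.346,-0.335,0,0,0,-0.64,1],[0.346,-0.335,0,0,0,-0.64,1],[0.346,-0.335,0,0,0,-0.64,1],[0.346,-0.335,0,0,0,-0.64,1]]]}}

```text
time: 2.5
eef_pos: [0.4322, 0.1272, 0.2998]
tcp_rot: [3.142, 0.003, 0.998]
force: [-0.1, -0.6, -0.0]
grip_width: 0.0853
gripper_force: 0.0
```

Run:
```python
from h import *
print(st(),env.get_obs()["joint_positions"].round(2))
g=grab("wrist","w_p.png")
np.savez('wp.npz',K=g["K"],camera_from_world=g["camera_from_world"],pixels=g["pixels"])
```

```text
{'time': np.float64(2.5), 'eef_pos': array([0.4322, 0.1272, 0.2998]), 'tcp_rot': array([3.1416e+00, 2.7000e-03, 9.9790e-01]), 'force': array([-0.0855, -0.5646, -0.0187]), 'grip_width': np.float64(0.0853), 'gripper_force': np.float64(0.0)} [-0.09  0.41 -0.43  1.99  0.24  0.79 -1.23]
```

View pics/w_p.png

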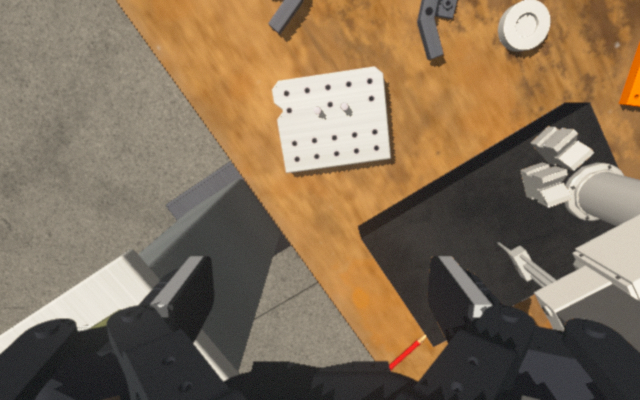

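The pallet is at about (335,120), with the notch at (280,103) on its left and the pins at (321,113) and (346,108). The dock lies above the frame, so I'll measure the pallet and move forward over the dock.

>>> {"api": "move_arm", "payload": {"series": [[[0.28,0,0,0,0,0.0,1],[0.28,0,0,0,0,0,1],[0.28,0,0,0,0,0,1],[0.28,0,0,0,0,0,1],[0.28,0,0,0,0,0,1]]]}}

```text
time: 3.18
eef_pos: [0.5075, 0.2446, 0.3001]
tcp_rot: [3.141, 0.003, 0.998]
force: [0.3, -0.5, -0.0]
grip_width: 0.0852
gripper_force: 0.0
```

Run:
```python
from h import *
g=dict(np.load('wp.npz'))
hsv=cv2.cvtColor(g["pixels"],cv2.COLOR_BGR2HSV)
print(hsv[145,330],hsv[50,330])
m=((hsv[...,1]<70)&(hsv[...,2]>150)).astype(np.uint8)
m=cv2.morphologyEx(m,cv2.MORPH_CLOSE,np.ones((5,5)))
print(quad(g,m,.02,(335,125)))
for uv in[(319,110),(345,106)]:print(ray(g,uv,.032).round(4))
g=grab("wrist","w_d.png")
np.savez('wd.npz',K=g["K"],camera_from_world=g["camera_from_world"],pixels=g["pixels"])
a=g["pixels"];b=cv2.resize(dict(np.load('wp.npz'))["pixels"][55:185,260:410],None,fx=3.6,fy=3.6,interpolation=cv2.INTER_CUBIC)
cv2.imwrite('pics/d1.png',cv2.resize(a[0:330,100:540],None,fx=1.8,fy=1.8,interpolation=cv2.INTER_CUBIC));cv2.imwrite('pics/p1.png',b)
```

```text
[ 22  16 236] [ 15 161 179]
(((466.4014892578125, 158.7672576904297), (99.86614990234375, 119.68177032470703), 65.18277740478516), (272, 67, 119, 106))
[0.4611 0.1764 0.032 ]
[0.4863 0.1649 0.032 ]
```

View pics/d1.png

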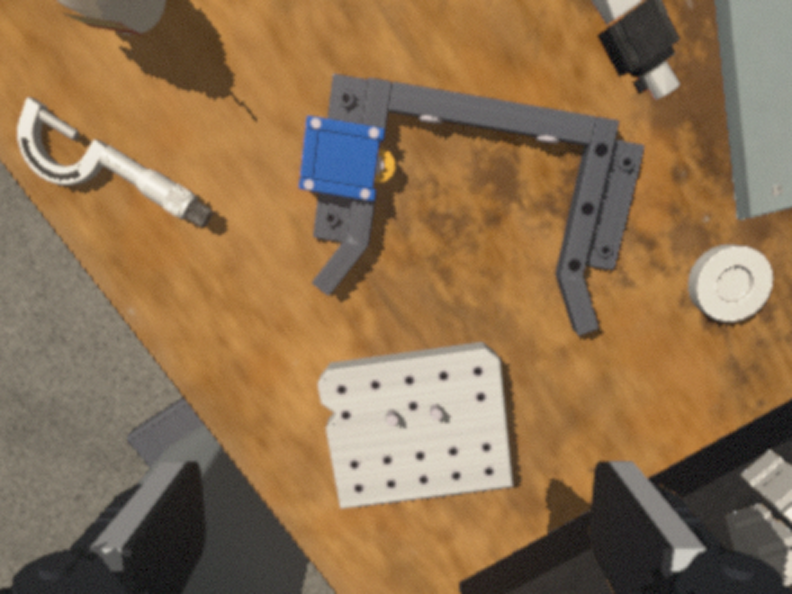

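View pics/p1.png

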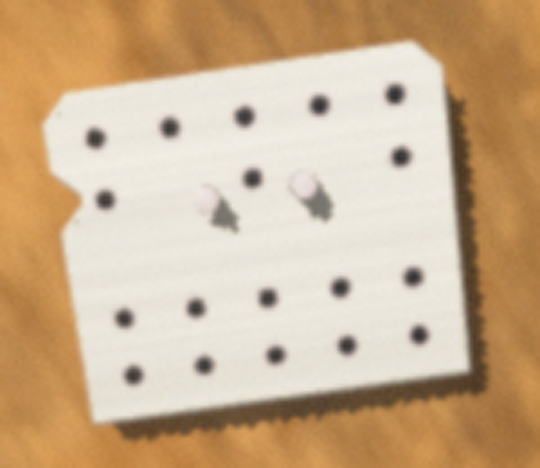

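The pallet comes out at (0.4664, 0.1588) with yaw 65.2° and size 99.9 x 119.7, which fits the given sizes. In the crop, the dock's back rail runs (390,95)–(615,130), the stop buttons are at (430,118) and (547,138), the roller is at (388,167), and the right rail's inner face runs (585,140)–(558,270). Next I'll fit lines to these edges.

Run:
```python
from h import *
g=dict(np.load('wd.npz'));im=g["pixels"];hsv=cv2.cvtColor(im,cv2.COLOR_BGR2HSV)
P=lambda x,y:(int(x/1.8),int(y/1.8))
for q in[(500,110),(590,180),(500,160),(580,200),(608,230)]:
    x=int(q[0]/1.8+100);y=int(q[1]/1.8);print(q,hsv[y,x])
m=((hsv[...,1]<80)&(hsv[...,2]<150)).astype(np.uint8)
def edge(pts,z,name,th=None):
    p=np.array([ray(g,q,z)[:2] for q in pts]);vx,vy,x0,y0=cv2.fitLine((p*1000).astype(np.float32),cv2.DIST_HUBER,0,.01,.01).ravel()
    print(name,"dir",np.degrees(np.arctan2(vy,vx)).round(2),"pt",x0.round(1),y0.round(1),"n",len(p));return np.array([vx,vy]),np.array([x0,y0])
# back rail: columns crop x 440..580
lo=[];up=[]
for x in range(100+int(400/1.8),100+int(580/1.8)):
    c=np.where(m[25:100,x])[0]+25
    c=c[np.r_[True,np.diff(c)==1].cumprod()>0]
    up.append((x,c[0]-.5));lo.append((x,c[-1]+.5))
b1=edge(up,.016,"back outer z16");b2=edge(lo,0,"back inner z0")
# right rail rows crop y 160..255, inner edge
ri=[]
for y in range(int(155/1.8),int(260/1.8)):
    c=np.where(m[y,100+int(530/1.8):100+int(650/1.8)])[0]+100+int(530/1.8);ri.append((c[0]-.5,y))
r1=edge(ri,0,"right inner z0")
y=(hsv[...,0]>15)&(hsv[...,0]<32)&(hsv[...,1]>150)&(hsv[...,2]>150)
bl=((hsv[...,0]>100)&(hsv[...,0]<125)&(hsv[...,1]>120)).astype(np.uint8)
print("blue",quad(g,bl,.024,(100+340/1.8,155/1.8)))
for q in[(300,125),(303,117),(388,167),(430,118),(547,138),(385,80),(615,120)]:print(q,ray(g,(q[0]/1.8+100,q[1]/1.8),.016).round(4))
for (d,p),off in((b1,68),):
    pass
th=np.arctan2(b1[0][1],b1[0][0])
ex=np.array([-b1[0][1],b1[0][0]]);ex*=np.sign(ex@[.6,.8]);ey=np.array([-ex[1],ex[0]])
c=ex*(b1[1]@ex-68)+ey*(r1[1]@ey+61)
print("dock",c,np.degrees(np.arctan2(ex[1],ex[0])),"back inner x",b2[1]@ex-c@ex,"right dir chk")
for q,z in[((430,122),.010),((547,141),.010),((388,167),.016),((303,117),.024),((385,127),.024),((375,200),.024),((300,190),.024),((640,143),.008),((590,333),.016),((317,290),.016)]:
    w=ray(g,(q[0]/1.8+100,q[1]/1.8),z)[:2]*1000-c;print(q,(w@ex).round(1),(w@ey).round(1))
```

```text
(500, 110) [150   5 103]
(590, 180) [150   5 100]
(500, 160) [ 15 150 124]
(580, 200) [  0   5 100]
(608, 230) [165   5  98]
back outer z16 dir -42.04 pt 614.1 311.1 n 100
back inner z0 dir -42.08 pt 607.8 296.2 n 100
right inner z0 dir 48.46 pt 627.0 227.7 n 58
blue (((522.0537109375, 329.8243713378906), (41.652591705322266, 44.47996520996094), 47.65375900268555), (267, 66, 46, 46))
(300, 125) [0.5121 0.3591 0.016 ]
(303, 117) [0.5162 0.3617 0.016 ]
(388, 167) [0.5429 0.3106 0.016 ]
(430, 118) [0.579  0.3204 0.016 ]
(547, 138) [0.6317 0.2729 0.016 ]
(385, 80) [0.5681 0.3523 0.016 ]
(615, 120) [0.6706 0.2598 0.016 ]
dock [571.89294 257.58444] 47.964478 back inner x 52.725708 right dir chk
(430, 122) 49.7 36.1
(547, 141) 50.3 -35.8
(388, 167) 20.0 57.0
(303, 117) 39.5 110.0
(385, 127) 41.7 62.1
(375, 200) -0.1 61.7
(300, 190) -1.5 106.8
(640, 143) 58.3 -92.6
(590, 333) -61.1 -88.0
(317, 290) -61.2 89.9
```

The dock is at (0.5719, 0.2576) with yaw 48.0°. The buttons come out at x of about 50 and y ±36, and the roller at x = 20, all matching the given sizes. Next is the grip on the pins.

Run:
```python
from h import *
for z in(.09,.039):print(rows([.4727,.1712,z],[np.pi,0,1.138]))
```

```text
(array([-0.1605,  0.0209,  0.4209]), array([ 0.0007,  0.003 , -0.1778]))
(array([-0.1603,  0.0208,  0.5229]), array([ 0.0007,  0.003 , -0.1778]))
```

>>> {"api": "move_arm", "payload": {"series": [[[-0.1605,0.021,0.42,0,0.003,-0.178,0.4],[-0.1605,0.021,0.42,0,0.003,-0.178,0.4],[-0.1605,0.021,0.42,0,0.003,-0.178,0.4],[-0.1605,0.021,0.42,0,0.003,-0.178,0.4],[-0.1605,0.021,0.42,0,0.003,-0.178,0.4],[-0.1605,0.021,0.47,0,0.003,-0.178,0.4],[-0.1605,0.021,0.505,0,0.003,-0.178,0.4],[-0.1605,0.021,0.505,0,0.003,-0.178,0.4]]]}}

```text
time: 4.22
eef_pos: [0.4743, 0.175, 0.0488]
tcp_rot: [3.14, -0.004, 1.141]
force: [0.3, 0.3, 0.3]
grip_width: 0.0597
gripper_force: 0.0
```

Run:
```python
from h import *
print(st(),env.get_obs()["joint_positions"].round(2))
g=grab("wrist")
c=g["pixels"];cv2.imwrite('pics/g1.png',cv2.resize(c[150:400,120:520],None,fx=1.9,fy=1.9))
print(rows([.4727,.1712,.039],[np.pi,0,1.138]))
```

```text
{'time': np.float64(4.225), 'eef_pos': array([0.4743, 0.175 , 0.0488]), 'tcp_rot': array([ 3.1404, -0.0036,  1.1409]), 'force': array([0.2887, 0.3298, 0.3148]), 'grip_width': np.float64(0.0597), 'gripper_force': np.float64(0.0)} [-0.34  0.89 -0.17  2.06  0.57  0.24 -1.44]
(array([-0.0085, -0.0002,  0.0204]), array([ 0.0021, -0.0054,  0.0035]))
```

View pics/g1.png

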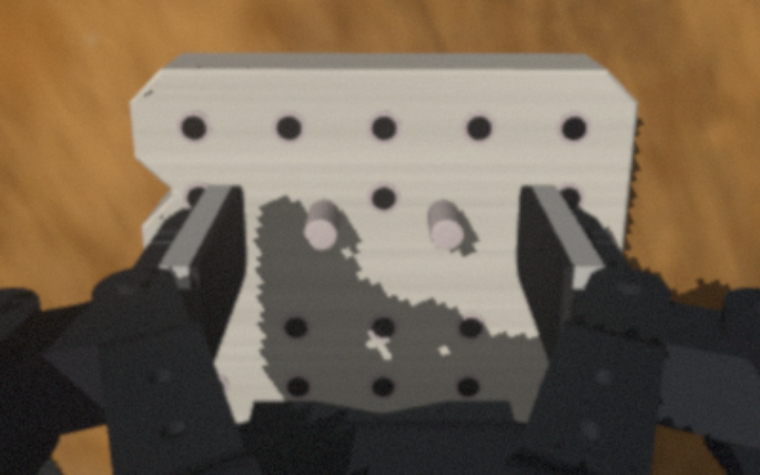

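The pins sit centred between the open pads, with tops at (320,235) and (447,235). I'll lower the gripper and close.

>>> {"api": "move_arm", "payload": {"series": [[[0,0,0.01,0,0,0,0.4],[0,0,0.018,0,0,0,0.4],[0,0,0.018,0,0,0,0.4]]]}}

```text
time: 4.65
eef_pos: [0.4735, 0.1743, 0.0388]
tcp_rot: [3.141, -0.002, 1.141]
force: [-0.2, -0.2, -0.1]
grip_width: 0.0602
gripper_force: 0.0
```

Run:
```python
from h import *
print(st())
print(rows([.4727,.1712,.039],[np.pi,0,1.138]))
```

```text
{'time': np.float64(4.65), 'eef_pos': array([0.4735, 0.1743, 0.0388]), 'tcp_rot': array([ 3.1413e+00, -2.2000e-03,  1.1408e+00]), 'force': array([-0.2068, -0.2186, -0.0586]), 'grip_width': np.float64(0.0602), 'gripper_force': np.float64(0.0)}
(array([-0.0064,  0.0011, -0.0004]), array([ 0.0003, -0.0028,  0.0036]))
```

>>> {"api": "move_arm", "payload": {"series": [[[-0.0065,0.0,0,0,0,0,0.4],[-0.0065,0,0,0,0,0,-0.4],[-0.0065,0,0,0,0,0,-1],[-0.0065,0,0,0,0,0,-1],[-0.0065,0,0,0,0,0,-1],[-0.0065,0,0,0,0,0,-1]]]}}

```text
time: 5.4
eef_pos: [0.4722, 0.1711, 0.0392]
tcp_rot: [3.141, -0.002, 1.141]
force: [-1.2, -0.3, 5.4]
grip_width: 0.033
gripper_force: 59.1
```

Run:
```python
from h import *
print(st())
ex=np.array([np.cos(.837),np.sin(.837)]);ey=np.array([-ex[1],ex[0]]);D=np.array([.5719,.2576])
for x in(-.135,-.08,-.03,-.014,-.004,0):
    p=D+ex*(x+.014);print(x,rows([*p,.039],[np.pi,0,.837]))
```

```text
{'time': np.float64(5.4), 'eef_pos': array([0.4722, 0.1711, 0.0392]), 'tcp_rot': array([ 3.1409e+00, -2.1000e-03,  1.1405e+00]), 'force': array([-1.2439, -0.2651,  5.3723]), 'grip_width': np.float64(0.033), 'gripper_force': np.float64(59.071)}
-0.135 (array([0.0094, 0.0367, 0.0004]), array([ 0.0005, -0.0028,  0.3865]))
-0.08 (array([0.1144, 0.0696, 0.0007]), array([ 0.0005, -0.0028,  0.3865]))
-0.03 (array([0.2098, 0.0994, 0.0009]), array([ 0.0005, -0.0028,  0.3865]))
-0.014 (array([0.2403, 0.109 , 0.001 ]), array([ 0.0005, -0.0028,  0.3865]))
-0.004 (array([0.2594, 0.115 , 0.001 ]), array([ 0.0005, -0.0028,  0.3865]))
0 (array([0.2671, 0.1174, 0.001 ]), array([ 0.0005, -0.0028,  0.3865]))
```

The pins are gripped. Now I'll turn the pallet square, line it up and slide it to the mouth.

>>> {"api": "move_arm", "payload": {"series": [[[0.0,0.02,-0.001,0,0,0.12,-1],[0.005,0.037,-0.001,0,0,0.26,-1],[0.009,0.037,-0.001,0,0,0.3865,-1],[0.009,0.037,-0.001,0,0,0.3865,-1],[0.06,0.053,-0.001,0,0,0.3865,-1],[0.114,0.07,-0.001,0,0,0.3865,-1],[0.114,0.07,-0.001,0,0,0.3865,-1],[0.114,0.07,-0.001,0,0,0.3865,-1]]]}}

```text
time: 6.4
eef_pos: [0.5273, 0.2086, 0.0393]
tcp_rot: [-3.141, -0.002, 0.839]
force: [-0.1, 0.6, -1.0]
grip_width: 0.0331
gripper_force: 60.2
```

```bash
cat >> h.py <<'E'
ex=np.array([np.cos(.837),np.sin(.837)]);ey=np.array([-ex[1],ex[0]]);D=np.array([.5719,.2576])
def dk():
    o=env.get_obs();w=o["eef_pos"][:2]-D;f=o["force"][:2]
    return "dock x,y mm",(w@ex*1e3-14).round(1),(w@ey*1e3).round(1),"yaw err",(o["tcp_rot"][2]-.837).round(4),"F",(f@ex).round(1),(f@ey).round(1),o["force"][2].round(1),"z",o["eef_pos"][2].round(4),"t",o["time"]
E
python3 - <<'E'
from h import *
print(dk(),st()["grip_width"])
g=grab("top")
hsv=cv2.cvtColor(g["pixels"],cv2.COLOR_BGR2HSV)
g=grab("wrist");np.savez('w2.npz',**g)
cv2.imwrite('pics/w2.png',g["pixels"][0:400,60:580])
E
```

```text
('dock x,y mm', np.float64(-80.2), np.float64(0.3), 'yaw err', np.float64(0.002), 'F', np.float64(0.4), np.float64(0.5), np.float64(-1.0), 'z', np.float64(0.0393), 't', 6.4) 0.0331
```

View pics/w2.png

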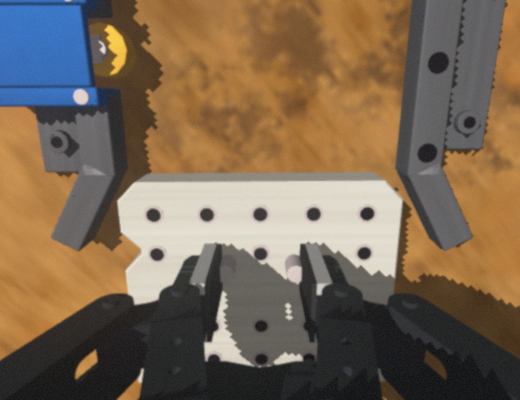

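The pallet sits square in the mouth, with its leading face spanning (118..403, 190) and the rails' inner edges at 126 and 400. I'll check lateral centring from the edges.

Run:
```python
from h import *
g=dict(np.load('w2.npz'));im=g["pixels"];hsv=cv2.cvtColor(im,cv2.COLOR_BGR2HSV)
m=((hsv[...,1]<60)&(hsv[...,2]>170))
L=[];Rr=[]
for y in range(206,222):
    c=np.where(m[y,150:500])[0]+150
    for a,v in((L,c[0]-.5),(Rr,c[-1]+.5)):
        w=ray(g,(v,y),.02)[:2]-D;a.append((w@ex*1e3,w@ey*1e3))
print("pallet L",np.median(L,0),L[0],L[-1],"R",np.median(Rr,0),Rr[0],Rr[-1])
F=[]
for x in range(220,440):
    c=np.where(m[150:215,x])[0]+150;w=ray(g,(x,c[0]-.5),.02)[:2]-D;F.append((w@ey*1e3,w@ex*1e3))
F=np.array(F);p=np.polyfit(F[:,0],F[:,1],1);print("front x",np.median(F[:,1]),"slope rad",-p[0])
d=((hsv[...,1]<60)&(hsv[...,2]<150))
for y in(110,130,145):
    c=np.where(d[y,400:520])[0]+400;w=ray(g,(c[0]-.5,y),0.0)[:2]-D;e=np.where(d[y,150:250])[0]+150;w2=ray(g,(e[-1]+.5,y),0.016)[:2]-D
    print(y,"rail R",c[0],(w@ex*1e3,w@ey*1e3),"L",e[-1],w2@ex*1e3,w2@ey*1e3)
```

```text
pallet L [-44.8423251   60.96579885] (np.float64(-41.554616653626454), np.float64(60.96771925397925)) (np.float64(-48.16809116426618), np.float64(60.820193324440375)) R [-44.86752239 -57.61396216] (np.float64(-41.58325221376448), np.float64(-57.74024231806564)) (np.float64(-48.18981956302627), np.float64(-57.576858038737015))
front x -30.673443798539246 slope rad 0.008153734351448868
110 rail R 462 (np.float64(-3.146046428042417), np.float64(-61.29582788009896)) L 181 -2.683271924562927 56.79039201641652
130 rail R 460 (np.float64(-11.870656849733427), np.float64(-61.297419454504855)) L 183 -10.567446542458894 56.787937899075715
145 rail R 458 (np.float64(-18.58168298254852), np.float64(-61.07159344992299)) L 184 -16.632003897197226 56.99142416301324
```

>>> {"api": "move_arm", "payload": {"series": [[[0.02,0.0026,0,0,0,0.008,-1],[0.06,0.0026,0,0,0,0.008,-1],[0.1,0.0026,0,0,0,0.008,-1],[0.1,0.0026,0,0,0,0.008,-1],[0.1,0.0026,0,0,0,0.008,-1]]]}}

```text
time: 7.12
eef_pos: [0.5619, 0.2441, 0.0394]
tcp_rot: [-3.142, -0.001, 0.831]
force: [0.6, -1.1, -1.2]
grip_width: 0.0328
gripper_force: 60.4
```

Run:
```python
from h import *
print(dk(),st()["grip_width"])
```

```text
('dock x,y mm', np.float64(-30.7), np.float64(-1.7), 'yaw err', np.float64(-0.0061), 'F', np.float64(-0.4), np.float64(-1.2), np.float64(-1.2), 'z', np.float64(0.0394), 't', 7.125) 0.0328
```

>>> {"api": "move_arm", "payload": {"series": [[[0.01,0,0,0,0,0,-1],[0.02,0,0,0,0,0,-1],[0.03,0,0,0,0,0,-1],[0.04,0,0,0,0,0,-1],[0.04,0,0,0,0,0,-1],[0.04,0,0,0,0,0,-1]]]}}

```text
time: 7.88
eef_pos: [0.5764, 0.2603, 0.0395]
tcp_rot: [-3.141, -0.004, 0.831]
force: [1.4, -0.0, -4.7]
grip_width: 0.0332
gripper_force: 60.0
```

Run:
```python
from h import *
print(dk(),st()["grip_width"])
```

```text
('dock x,y mm', np.float64(-9.0), np.float64(-1.5), 'yaw err', np.float64(-0.0058), 'F', np.float64(0.9), np.float64(-1.0), np.float64(-4.7), 'z', np.float64(0.0395), 't', 7.875) 0.0332
```

>>> {"api": "move_arm", "payload": {"series": [[[0.004,0,0,0,0,0,-1],[0.008,0,0,0,0,0,-1],[0.012,0,0,0,0,0,-1],[0.012,0,0,0,0,0,-1]]]}}

```text
time: 8.38
eef_pos: [0.5804, 0.2649, 0.0397]
tcp_rot: [-3.141, -0.004, 0.831]
force: [2.2, 0.7, -4.7]
grip_width: 0.0328
gripper_force: 60.0
```

Run:
```python
from h import *
print(dk(),st()["grip_width"])
```

```text
('dock x,y mm', np.float64(-2.9), np.float64(-1.4), 'yaw err', np.float64(-0.006), 'F', np.float64(2.0), np.float64(-1.1), np.float64(-4.7), 'z', np.float64(0.0397), 't', 8.375) 0.0328
```

>>> {"api": "move_arm", "payload": {"series": [[[0.002,0,0,0,0,0,-1],[0.004,0,0,0,0,0,-1],[0.004,0,0,0,0,0,-1]]]}}

```text
time: 8.75
eef_pos: [0.5814, 0.266, 0.0397]
tcp_rot: [-3.141, -0.003, 0.831]
force: [1.0, -0.1, -4.5]
grip_width: 0.0329
gripper_force: 60.0
```

Run:
```python
from h import *
print(dk(),st()["grip_width"])
g=grab("wrist");np.savez('w3.npz',**g)
```

```text
('dock x,y mm', np.float64(-1.4), np.float64(-1.4), 'yaw err', np.float64(-0.0059), 'F', np.float64(0.6), np.float64(-0.9), np.float64(-4.5), 'z', np.float64(0.0397), 't', 8.75) 0.0329
```

>>> {"api": "move_arm", "payload": {"series": [[[0.002,0,0,0,0,0,-1],[0.004,0,0,0,0,0,-1],[0.004,0,0,0,0,0,-1]]]}}

```text
time: 9.18
eef_pos: [0.5824, 0.2672, 0.0396]
tcp_rot: [-3.141, -0.002, 0.831]
force: [2.0, 0.5, -3.5]
grip_width: 0.033
gripper_force: 60.1
```

Run:
```python
from h import *
print(dk(),st()["grip_width"])
g=grab("wrist");np.savez('w3.npz',**g);cv2.imwrite('pics/w3.png',cv2.resize(g["pixels"][100:330,100:520],None,fx=1.8,fy=1.8,interpolation=cv2.INTER_CUBIC))
```

```text
('dock x,y mm', np.float64(0.2), np.float64(-1.4), 'yaw err', np.float64(-0.0058), 'F', np.float64(1.7), np.float64(-1.1), np.float64(-3.5), 'z', np.float64(0.0396), 't', 9.175) 0.033
```

View pics/w3.png

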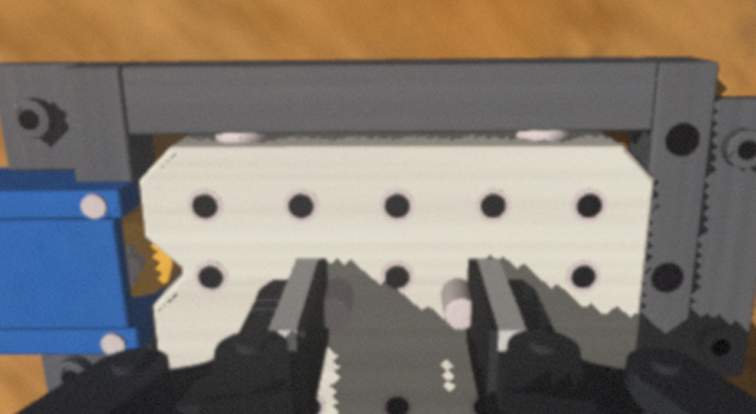

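The picture shows the pallet nearly at the buttons (237,136) and (541,133), with the notch at (160,265) taking the roller. I'll keep easing it in until the force rises.

>>> {"api": "move_arm", "payload": {"series": [[[0.001,0,0,0,0,0,-1],[0.002,0,0,0,0,0,-1],[0.002,0,0,0,0,0,-1]]]}}

```text
time: 9.6
eef_pos: [0.5825, 0.2672, 0.0395]
tcp_rot: [-3.141, -0.001, 0.831]
force: [-0.2, -2.1, -0.1]
grip_width: 0.0332
gripper_force: 60.3
```

Run:
```python
from h import *
print(dk(),st()["grip_width"])
```

```text
('dock x,y mm', np.float64(0.2), np.float64(-1.4), 'yaw err', np.float64(-0.006), 'F', np.float64(-1.7), np.float64(-1.3), np.float64(-0.1), 'z', np.float64(0.0395), 't', 9.6) 0.0332
```

>>> {"api": "move_arm", "payload": {"series": [[[0.001,0,0,0,0,0,-1],[0.001,0,0,0,0,0,-1],[0.001,0,0,0,0,0,-1]]]}}

```text
time: 9.98
eef_pos: [0.5827, 0.2673, 0.0394]
tcp_rot: [-3.141, -0.0, 0.831]
force: [-2.5, -2.8, 0.6]
grip_width: 0.033
gripper_force: 60.5
```

Run:
```python
from h import *
print(dk(),st()["grip_width"])
```

```text
('dock x,y mm', np.float64(0.4), np.float64(-1.5), 'yaw err', np.float64(-0.006), 'F', np.float64(-3.7), np.float64(-0.0), np.float64(0.6), 'z', np.float64(0.0394), 't', 9.975) 0.033
```

>>> {"api": "move_arm", "payload": {"series": [[[0.001,0,0,0,0,0,-1],[0.002,0,0,0,0,0,-1],[0.003,0,0,0,0,0,-1],[0.003,0,0,0,0,0,-1]]]}}

```text
time: 10.48
eef_pos: [0.5829, 0.2674, 0.0393]
tcp_rot: [-3.141, 0.003, 0.831]
force: [-4.7, -4.3, 3.7]
grip_width: 0.0331
gripper_force: 60.8
```

Run:
```python
from h import *
print(dk(),st()["grip_width"])
```

```text
('dock x,y mm', np.float64(0.6), np.float64(-1.5), 'yaw err', np.float64(-0.006), 'F', np.float64(-6.4), np.float64(0.6), np.float64(3.7), 'z', np.float64(0.0393), 't', 10.475) 0.0331
```

The force rises while the position holds, so the pallet is at the stops. I'll release, rise and measure.

>>> {"api": "move_arm", "payload": {"series": [[[0.0,0,0,0,0,0,0.4],[0,0,0,0,0,0,0.4],[0.0,0,0,0,0,0,0.4],[0,0,-0.04,0,0,0,0.4],[-0.1,0,-0.2,0,0,0,0.4],[-0.2,0,-0.4,0,0,0,0.4],[-0.2,0,-0.4,0,0,0,0.4],[-0.2,0,-0.4,0,0,0,0.4]]]}}

```text
time: 11.48
eef_pos: [0.5175, 0.1945, 0.2441]
tcp_rot: [3.139, -0.008, 0.83]
force: [0.3, 0.2, -0.8]
grip_width: 0.0596
gripper_force: 0.0
```

```bash
cat >> h.py <<'E'
def pal(g):
    im=g["pixels"];hsv=cv2.cvtColor(im,cv2.COLOR_BGR2HSV)
    m=((hsv[...,1]<60)&(hsv[...,2]>165)).astype(np.uint8)
    m=cv2.morphologyEx(m,cv2.MORPH_CLOSE,np.ones((7,7)));m=cv2.morphologyEx(m,cv2.MORPH_OPEN,np.ones((9,9)))
    uv=proj(g,[*(D-ex*.02),.02]);r=quad(g,m,.02,tuple(map(float,uv)))
    if r is None: return
    w=np.array(r[0][0])/1e3-D;print("pallet dock mm",(w@ex*1e3).round(1),(w@ey*1e3).round(1),r)
    e=((hsv[...,0]>15)&(hsv[...,0]<32)&(hsv[...,1]>110)&(hsv[...,2]>140)).astype(np.uint8)
E
python3 - <<'E'
from h import *
print(dk())
g=grab("wrist","w4.png");np.savez('w4.npz',**g);pal(g)
E
```

```text
('dock x,y mm', np.float64(-97.3), np.float64(-1.9), 'yaw err', np.float64(-0.0071), 'F', np.float64(0.3), np.float64(-0.1), np.float64(-0.8), 'z', np.float64(0.2441), 't', 11.475)
pallet dock mm 0.8 -0.3 (((572.6282348632812, 258.02783203125), (99.46995544433594, 119.83889770507812), 47.463443756103516), (252, 25, 133, 114))
```

The pallet is docked at (0.8, -0.3) mm in the dock frame, and within 0.01 rad of square. The sample needs a tilted grasp and a 90° turn. To check reach, I'll fit a simple kinematic model to the recorded poses.

```bash
cat > kin.py <<'E'
import numpy as np, itertools
from scipy.optimize import least_squares
from scipy.spatial.transform import Rotation as R
def fk(q,s,L):
    # L: d1,d3,d5,d7, yoff3,yoff5, base yaw0, tool yaw0
    T=R.from_euler('z',L[6]);p=np.zeros(3)
    p=p+T.apply([0,0,L[0]])
    for i,ax in enumerate('zyzyzyz'):
        T=T*R.from_euler(ax,s[i]*q[i])
        if i==2:p=p+T.apply([L[8],L[4],L[1]])
        if i==4:p=p+T.apply([L[9],L[5],L[2]])
        if i==6:p=p+T.apply([0,0,L[3]])
    return p,T*R.from_euler('z',L[7])
E
python3 - <<'E'
from h import *; from kin import *; import json
o=env.get_obs()
d=[([1.29079717,.68997667,-.19450445,1.56635544,.15731894,.90246523,-.21508878],[.1927,-.5939,.2475],[-3.1398,0,.3139]),
([.61,.53,-.19,1.73,.12,.9,-.88],[.462,-.2977,.3005],[-3.1413,-.0015,.3192]),
([.36,.29,-.28,2.19,.13,.68,-1.08],[.3577,-.0998,.3001],[-3.1412,.002,.4967]),
([-.09,.41,-.43,1.99,.24,.79,-1.23],[.4322,.1272,.2998],[3.1416,.0027,.9979]),
([-.34,.89,-.17,2.06,.57,.24,-1.44],[.4743,.175,.0488],[3.1404,-.0036,1.1409]),
(list(o["joint_positions"]),list(o["eef_pos"]),list(o["tcp_rot"]))]
best=None
for s1,s3,s5,s7 in itertools.product([1,-1],repeat=4):
    s=[s1,1,s3,1,s5,1,s7]
    def f(L):
        e=[]
        for q,p,r in d:
            a,T=fk(q,s,L);e+=list(a-p)+list((T.inv()*R.from_euler('xyz',r)).as_rotvec()*.3)
        e+=list(.01*np.array(L)[[4,5,8,9]])
        return e
    for t0 in(0,1.57,3.14,-1.57):
        r=least_squares(f,[.3,.35,.35,.25,0,0,0,t0,0,0],loss='soft_l1',f_scale=.05)
        if best is None or r.cost<best[0]:best=(r.cost,s,r.x,np.array(f(r.x))[:36].reshape(6,6))
print(best[0],best[1],best[2].round(4));print(best[3].round(3));json.dump([best[1],list(best[2])],open('kin.json','w'))
print(o["joint_positions"].round(3))
E
```

```text
1.4574242363695204e-05 [-1, 1, -1, 1, -1, 1, -1] [ 5.8900e-02  5.6970e-01  3.4150e-01  3.5900e-02 -4.5700e-02  2.0000e-03
 -3.0000e-04  1.5709e+00 -5.6000e-03 -5.0000e-04]
[[ 0.001 -0.     0.001 -0.     0.    -0.   ]
 [-0.001 -0.    -0.001 -0.002  0.002  0.   ]
 [-0.001  0.001  0.001  0.     0.001  0.001]
 [ 0.002  0.     0.     0.001 -0.     0.   ]
 [-0.     0.    -0.001 -0.002  0.001 -0.002]
 [-0.001 -0.    -0.     0.     0.    -0.   ]]
[-0.236  0.607 -0.338  1.794  0.274  0.778 -1.455]
```

The rotations fit very well, but d1 and d7 can't be separated while the tool points down. I'll go round the stand and tilt on the way to settle them.

Run:
```python
from h import *
print(rows([.40,.08,.30],[np.pi,0,.6]));print(rows([.38,-.12,.33],[np.pi,.35,.3]))
```

```text
(array([-0.3264, -0.0188, -0.1139]), array([ 0.0028, -0.0103,  0.2925]))
(array([-0.648 ,  0.2219, -0.1757]), array([ 0.1193, -0.4459,  0.6675]))
```

>>> {"api": "move_arm", "payload": {"series": [[[-0.326,-0.019,-0.114,0,-0.01,0.29,0.4],[-0.326,-0.019,-0.114,0,-0.01,0.29,0.4],[-0.326,-0.019,-0.114,0,-0.01,0.29,0.4],[-0.648,0.222,-0.176,0.12,-0.446,0.668,0.4],[-0.648,0.222,-0.176,0.12,-0.446,0.668,0.4],[-0.648,0.222,-0.176,0.12,-0.446,0.668,0.4],[-0.648,0.222,-0.176,0.12,-0.446,0.668,0.4],[-0.648,0.222,-0.176,0.12,-0.446,0.668,0.4]]]}}

```text
time: 12.52
eef_pos: [0.3803, -0.1193, 0.3261]
tcp_rot: [-3.14, 0.357, 0.3]
force: [0.3, 0.7, -0.1]
grip_width: 0.06
gripper_force: 0.0
```

```bash
cat >> kin.py <<'E'
lo=np.array([-3.01,-.46,-1.47,.13,-1,.04,-2.66]);hi=np.array([3.01,2.08,1.51,2.56,4.14,2.09,2.66])
def ik(p,rpy,s,L,q0,w=.02,m=.1):
    B=R.from_euler('xyz',rpy)
    def f(q):
        a,T=fk(q,s,L);return np.r_[(a-p)*10,(T.inv()*B).as_rotvec()*3,w*(q-q0)]
    r=least_squares(f,np.clip(q0,lo+m+.01,hi-m-.01) if m else q0,bounds=(lo+m,hi-m))
    e=f(r.x);return r.x,np.linalg.norm(e[:3])/10,np.linalg.norm(e[3:6])/3
E
cat > refit.py <<'E'
from h import *; from kin import *; import json
s,L0=json.load(open('kin.json'));o=env.get_obs();q=o["joint_positions"];print(q.round(3),o["eef_pos"],o["tcp_rot"],o["time"])
def f(d):
    L=list(L0);L[0]+=d[0];L[3]+=d[0];a,T=fk(q,s,L);return a-o["eef_pos"]
r=least_squares(f,[.2]);print("delta",r.x,f(r.x).round(4))
E
python3 refit.py
```

```text
[ 0.186  0.44  -0.152  1.876  0.194  1.177 -1.34 ] [ 0.38026128 -0.1192551   0.32608428] [-3.14003479  0.35688555  0.30026079] 12.525
delta [0.27516554] [-0.0004  0.0022  0.0015]
```

```bash
cat > plan.py <<'E'
from h import *; from kin import *; import json
s,L=json.load(open('kin.json'));L[0]+=.275;L[3]+=.275
q=env.get_obs()["joint_positions"]
C=np.array([.4903,-.2937,.006]);S=np.array([.5726,.2580])+.004*ex
def poses(al,yp,g):
    h=np.array([np.cos(yp),np.sin(yp),0]);zt=-np.sin(al)*h-np.cos(al)*np.array([0,0,1])
    zt_tcp=.0015+.017*np.cos(al)+.011*np.sin(al)
    P=np.array([*(C+g*h)[:2],zt_tcp]);A=R.from_euler('xyz',[np.pi,al,yp])
    B=R.from_euler('xyz',[np.pi,al-np.pi/2,.833])
    # sample centre in tool
    c=A.inv().apply(C-P);Q=np.array([*S,.0625])-B.apply(c)
    return P,[np.pi,al,yp],Q,[np.pi,al-np.pi/2,.833]
if __name__=="__main__":
    for yp in(np.radians(-61.6),np.radians(118.4)):
        for al in np.radians([20,30,40,50]):
            P,a,Q,b=poses(al,yp,.03)
            print(np.degrees(yp).round(),np.degrees(al).round(),P.round(3),Q.round(3))
            for n,p,r in(("pick",P,a),("place",Q,b)):
                best=None
                for q5 in(0,1.5,3):
                    for q7 in(-1.5,1.5):
                      for q3 in (-.5,.5):
                        q0=q.copy();q0[4]=q5;q0[6]=q7;q0[2]=q3;q0[5]=.8;q0[0]=-np.arctan2(p[1],p[0])
                        x=ik(p,r,s,L,q0)
                        if best is None or x[1]+x[2]<best[1]+best[2]-1e-3:best=x
                print(n,best[0].round(2),best[1].round(4),best[2].round(4))
E
python3 plan.py
```

```text
-62.0 20.0 [ 0.505 -0.32   0.021] [0.565 0.25  0.092]
pick [ 0.63  1.09 -0.1   1.47 -0.1   0.89 -2.01] 0.0 0.0
place [ 0.08  1.32 -0.49  2.4   3.6   1.39  2.28] 0.0 0.0002
-62.0 30.0 [ 0.505 -0.32   0.022] [0.565 0.249 0.092]
pick [ 0.68  1.17 -0.16  1.3  -0.1   1.15 -2.  ] 0.0 0.0001
place [ 0.08  1.19 -0.56  2.39  3.4   1.16  2.27] 0.0 0.0002
-62.0 40.0 [ 0.505 -0.32   0.022] [0.565 0.249 0.092]
pick [ 0.71  1.27 -0.2   1.12 -0.11  1.4  -2.  ] 0.0 0.0001
place [ 0.06  1.08 -0.61  2.34  3.19  0.89  2.31] 0.0 0.0001
-62.0 50.0 [ 0.505 -0.32   0.021] [0.565 0.25  0.092]
pick [ 0.73  1.37 -0.24  0.93 -0.13  1.64 -2.01] 0.0 0.0001
place [ 0.02  0.99 -0.62  2.25  2.95  0.61  2.4 ] 0.0 0.0001
118.0 20.0 [ 0.476 -0.267  0.021] [0.565 0.25  0.092]
pick [ 0.67  1.03 -0.65  2.19  1.89  0.82 -1.02] 0.0 0.0002
place [ 0.08  1.32 -0.49  2.4   3.6   1.39  2.28] 0.0 0.0002
118.0 30.0 [ 0.476 -0.267  0.022] [0.565 0.249 0.092]
pick [ 0.6   1.1  -0.67  2.3   2.05  1.09 -1.27] 0.0 0.0002
place [ 0.08  1.19 -0.56  2.39  3.4   1.16  2.27] 0.0 0.0002
118.0 40.0 [ 0.476 -0.267  0.022] [0.565 0.249 0.092]
pick [ 0.48  1.18 -0.62  2.37  2.14  1.34 -1.49] 0.0 0.0002
place [ 0.06  1.08 -0.61  2.34  3.19  0.89  2.31] 0.0 0.0001
118.0 50.0 [ 0.476 -0.267  0.021] [0.565 0.25  0.092]
pick [ 0.35  1.28 -0.52  2.42  2.16  1.56 -1.69] 0.0 0.0002
place [ 0.02  0.99 -0.62  2.25  2.95  0.61  2.4 ] 0.0 0.0001
```

The links are now known (d7 of about 0.31) and both poses are reachable. I'll use α = 40°: pick with rpy [π, 40°, -61.6°] and place with [π, -50°, 47.7°]. First comes the pre-pick.

Run:
```python
from plan import *
P,a,Q,b=poses(np.radians(40),np.radians(-61.6),.022)
print(P,Q);print(rows(P+[0,0,.10],a));print(st()["eef_pos"])
```

```text
[ 0.50076373 -0.31305227  0.02159342] [0.56478972 0.24943216 0.0845    ]
(array([0.2512, 0.4421, 0.3421]), array([ 0.8835, -0.3623,  1.5196]))
[ 0.3803 -0.1193  0.3261]
```

>>> {"api": "move_arm", "payload": {"series": [[[0.08,0.15,0.0,0.15,-0.06,0.25,0.4],[0.15,0.3,0.1,0.3,-0.12,0.5,0.4],[0.2,0.38,0.15,0.44,-0.18,0.76,0.4],[0.2,0.38,0.15,0.44,-0.18,0.76,0.4],[0.2,0.38,0.15,0.44,-0.18,0.76,0.4],[0.2,0.38,0.15,0.44,-0.18,0.76,0.4],[0.2,0.38,0.15,0.44,-0.18,0.76,0.4]]]}}

```text
time: 13.4
eef_pos: [0.502, -0.2783, 0.2228]
tcp_rot: [-3.069, 0.523, -0.346]
force: [0.9, -0.3, 0.3]
grip_width: 0.0598
gripper_force: 0.0
```

Run:
```python
from plan import *
P,a,Q,b=poses(np.radians(40),np.radians(-61.6),.022)
print(st(),q.round(2));print(rows(P+[0,0,.08],a))
```

```text
{'time': np.float64(13.4), 'eef_pos': array([ 0.502 , -0.2783,  0.2228]), 'tcp_rot': array([-3.0693,  0.5228, -0.3461]), 'force': array([ 0.8794, -0.3296,  0.2943]), 'grip_width': np.float64(0.0598), 'gripper_force': np.float64(0.0)} [ 0.43  0.92  0.02  1.25 -0.04  1.5  -1.47]
(array([0.1395, 0.0805, 0.1941]), array([ 0.4437, -0.1851,  0.767 ]))
```

>>> {"api": "move_arm", "payload": {"series": [[[0.05,0.03,0.06,0.15,-0.06,0.25,0.4],[0.14,0.08,0.194,0.444,-0.185,0.767,0.4],[0.14,0.08,0.194,0.444,-0.185,0.767,0.4],[0.14,0.08,0.194,0.444,-0.185,0.767,0.4],[0.14,0.08,0.194,0.444,-0.185,0.767,0.4],[0.14,0.08,0.194,0.444,-0.185,0.767,0.4],[0.14,0.08,0.194,0.444,-0.185,0.767,0.4],[0.14,0.08,0.194,0.444,-0.185,0.767,0.4]]]}}

```text
time: 14.4
eef_pos: [0.5004, -0.3147, 0.1006]
tcp_rot: [3.139, 0.698, -1.078]
force: [-0.9, -0.4, 0.4]
grip_width: 0.0598
gripper_force: 0.0
```

Run:
```python
from plan import *
P,a,Q,b=poses(np.radians(40),np.radians(-61.6),.022)
print(st(),q.round(2));print(P+[0,0,.08]);print(rows(P,a))
```

```text
{'time': np.float64(14.4), 'eef_pos': array([ 0.5004, -0.3147,  0.1006]), 'tcp_rot': array([ 3.1395,  0.6975, -1.0783]), 'force': array([-0.9258, -0.4204,  0.3752]), 'grip_width': np.float64(0.0598), 'gripper_force': np.float64(0.0)} [ 0.59  1.16  0.1   1.14 -0.35  1.51 -1.84]
[ 0.50076373 -0.31305227  0.10159342]
(array([ 0.0995, -0.0026,  0.1228]), array([ 0.    , -0.0008, -0.0031]))
```

>>> {"api": "move_arm", "payload": {"series": [[[0.03,-0.001,0.037,0,0,0,0.4],[0.06,-0.002,0.074,0,0,0,0.4],[0.085,-0.0026,0.105,0,0,0,0.4],[0.095,-0.0026,0.117,0,0,-0.003,0.4],[0.098,-0.0026,0.121,0,0,-0.003,0.4],[0.098,-0.0026,0.121,0,0,-0.003,0.4]]]}}

```text
time: 15.15
eef_pos: [0.5002, -0.314, 0.0225]
tcp_rot: [3.14, 0.698, -1.078]
force: [0.3, 0.3, -0.3]
grip_width: 0.0601
gripper_force: 0.0
```

Run:
```python
from plan import *
P,a,Q,b=poses(np.radians(40),np.radians(-61.6),.022)
print(st(),P);print(rows(P,a))
```

```text
{'time': np.float64(15.15), 'eef_pos': array([ 0.5002, -0.314 ,  0.0225]), 'tcp_rot': array([ 3.1404,  0.6976, -1.0782]), 'force': array([ 0.2564,  0.3439, -0.2544]), 'grip_width': np.float64(0.0601), 'gripper_force': np.float64(0.0)} [ 0.50076373 -0.31305227  0.02159342]
(array([ 0.0002, -0.002 ,  0.0021]), array([-0.001 , -0.0007, -0.003 ]))
```

>>> {"api": "move_arm", "payload": {"series": [[[0,-0.001,0,0,0,0,0.1],[0,-0.001,0,0,0,0,-0.3],[0,-0.001,0,0,0,0,-1],[0,-0.001,0,0,0,0,-1],[0,-0.001,0,0,0,0,-1]]]}}

```text
time: 15.78
eef_pos: [0.5011, -0.3142, 0.0233]
tcp_rot: [3.141, 0.696, -1.078]
force: [1.2, -1.6, 6.9]
grip_width: 0.0432
gripper_force: 60.3
```

Run:
```python
from plan import *
print(st())
```

```text
{'time': np.float64(15.775), 'eef_pos': array([ 0.5011, -0.3142,  0.0233]), 'tcp_rot': array([ 3.1414,  0.6964, -1.0776]), 'force': array([ 1.2289, -1.6304,  6.9364]), 'grip_width': np.float64(0.0432), 'gripper_force': np.float64(60.3369)}
```

Gripped (width 0.043, 60 N). Now I'll lift.

>>> {"api": "move_arm", "payload": {"series": [[[-0.01,0,-0.012,0,0,0,-1],[-0.04,0,-0.048,0,0,0,-1],[-0.1,0,-0.12,0,0,0,-1],[-0.193,0,-0.23,0,0,0,-1],[-0.193,0,-0.23,0,0,0,-1],[-0.193,0,-0.23,0,0,0,-1]]]}}

```text
time: 16.52
eef_pos: [0.5007, -0.3136, 0.1732]
tcp_rot: [3.141, 0.696, -1.078]
force: [0.0, 0.7, -3.6]
grip_width: 0.0431
gripper_force: 61.5
```

```bash
cat > path.py <<'E'
from plan import *
P,a,Q,b=poses(np.radians(40),np.radians(-61.6),.022)
def goal(p,r,q5,q7,q3=-.5):
    q0=q.copy();q0[2]=q3;q0[4]=q5;q0[6]=q7;q0[5]=.8;q0[0]=-np.arctan2(p[1],p[0]);return ik(p,r,s,L,q0)
E
python3 - <<'E'
from path import *
print(st(),q.round(3))
pre=Q+[*(-.06*ex),.12]
G=goal(pre,b,3.1,2.2);print(pre,G[0].round(2),G[1:])
for t in np.linspace(0,1,9):
    x=q+(G[0]-q)*t;p,T=fk(x,s,L);w=p-T.apply([0,0,L[3]]);el=T.as_euler('xyz')
    print(t,p.round(3),el.round(2),"wrist",w.round(3))
E
```

```text
{'time': np.float64(16.525), 'eef_pos': array([ 0.5007, -0.3136,  0.1732]), 'tcp_rot': array([ 3.1407,  0.6964, -1.0778]), 'force': array([ 0.0171,  0.6518, -3.634 ]), 'grip_width': np.float64(0.0431), 'gripper_force': np.float64(61.5417)} [ 0.589  1.071  0.103  1.135 -0.348  1.602 -1.87 ]
[0.5246081  0.20487391 0.2045    ] [ 0.13  0.79 -0.59  2.46  3.29  0.75  2.11] (np.float64(0.00015349637689556), np.float64(0.0004580446096377763))
0.0 [ 0.504 -0.314  0.177] [ 3.14  0.7  -1.08] wrist [ 0.599 -0.49   0.415]
0.125 [ 0.42  -0.344  0.155] [-3.09  0.7  -0.28] wrist [ 0.607 -0.414  0.393]
0.25 [ 0.39  -0.399  0.162] [-2.85  0.76  0.71] wrist [ 0.605 -0.334  0.376]
0.375 [ 0.433 -0.443  0.178] [-2.44  0.65  1.83] wrist [ 0.591 -0.253  0.367]
0.5 [ 0.532 -0.431  0.19 ] [-2.19  0.3   2.81] wrist [ 0.564 -0.175  0.363]
0.625 [ 0.64  -0.336  0.192] [-2.17 -0.14 -2.59] wrist [ 0.526 -0.106  0.366]
0.75 [ 0.698 -0.165  0.189] [-2.33 -0.52 -1.63] wrist [ 0.478 -0.047  0.375]
0.875 [0.661 0.037 0.191] [-2.66 -0.77 -0.49] wrist [ 0.423 -0.001  0.388]
1.0 [0.525 0.205 0.205] [-3.14 -0.87  0.83] wrist [0.365 0.029 0.404]
```

The sample is held, with its 3.6 N weight showing in the force. The straight joint path winds the wrist by 2π, so I'll search the other placing configurations.

```bash
timeout 300 python3 - <<'E'
from path import *
rng=np.random.default_rng(0);seen=[]
for k in range(150):
    q0=lo+(hi-lo)*rng.random(7);q0[0]=rng.uniform(-1.2,1.2)
    x=ik(Q,b,s,L,q0,w=.002,m=.08)
    if x[1]<.003 and x[2]<.01:
        seen.append((abs(x[0][4]+x[0][6]-q[4]-q[6]),x[0]))
seen.sort(key=lambda t:t[0])
for d,x in seen[::max(1,len(seen)//14)]:print(round(d,2),x.round(2))
E
```

```text
6.79 [-0.81  1.62  1.24  2.34  3.83  2.01  0.74]
7.11 [-0.74  1.38  0.89  2.34  3.86  1.7   1.04]
7.23 [-0.67  1.28  0.71  2.34  3.83  1.55  1.18]
7.31 [-0.6   1.21  0.56  2.34  3.8   1.44  1.29]
7.39 [-0.51  1.15  0.38  2.34  3.75  1.32  1.42]
7.46 [-0.42  1.1   0.21  2.34  3.69  1.21  1.55]
7.49 [-0.37  1.08  0.13  2.34  3.66  1.17  1.62]
7.53 [-0.3   1.07  0.    2.34  3.6   1.1   1.72]
7.58 [-0.21  1.06 -0.14  2.34  3.52  1.04  1.84]
7.61 [-0.16  1.06 -0.23  2.34  3.47  1.    1.92]
7.66 [-0.06  1.07 -0.4   2.33  3.35  0.95  2.09]
7.7 [ 0.02  1.09 -0.53  2.33  3.25  0.91  2.23]
7.79 [ 0.17  1.16 -0.81  2.33  3.01  0.88  2.56]
7.79 [ 0.18  1.16 -0.83  2.33  3.    0.88  2.58]
```

All of them need a full unwind. I'll retract to a safe staging pose with a small wrist tilt, then spin j7 (a pure tool-z turn), then j5 (a fixed screw about the forearm axis). Both are repeats of identical moves.

Run:
```python
from path import *
S0=np.array([.65,.25,0,2.3,-.2,.45,-1.87])
p,T=fk(S0,s,L);e=T.as_euler('xyz');print(p.round(3),e.round(3));print(rows(p,e))
# screw step about j5 by +pi/4 in tool frame
A,B=S0.copy(),S0.copy();B[4]+=np.pi/4
pa,Ta=fk(A,s,L);pb,Tb=fk(B,s,L);print("screw",(Ta.inv().apply(pb-pa)/.5).round(4),((Ta.inv()*Tb).as_rotvec()/(np.pi/4)).round(4))
```

```text
[ 0.286 -0.239  0.298] [-2.996 -0.093 -1.13 ]
(array([-0.4162,  0.3069,  0.0228]), array([ 0.1972,  1.0078, -0.0071]))
screw [ 0.1219  0.163  -0.0331] [-0.4156  0.1283 -0.9004]
```

>>> {"api": "move_arm", "payload": {"series": [[[-0.06,0.04,-0.02,0.03,0.15,0,-1],[-0.14,0.1,-0.01,0.06,0.35,0,-1],[-0.25,0.18,0.0,0.1,0.55,0,-1],[-0.34,0.25,0.01,0.15,0.8,0,-1],[-0.416,0.307,0.023,0.197,1.0,0,-1],[-0.416,0.307,0.023,0.197,1.0,0,-1],[-0.416,0.307,0.023,0.197,1.0,0,-1],[-0.416,0.307,0.023,0.197,1.0,0,-1]]]}}

```text
time: 17.52
eef_pos: [0.2879, -0.2401, 0.297]
tcp_rot: [-2.999, -0.084, -1.134]
force: [-0.2, -0.3, -2.6]
grip_width: 0.0429
gripper_force: 61.9
```

Run:
```python
from path import *
print(st(),q.round(3))
```

```text
{'time': np.float64(17.525), 'eef_pos': array([ 0.2879, -0.2401,  0.297 ]), 'tcp_rot': array([-2.999 , -0.0841, -1.1344]), 'force': array([-0.231 , -0.2846, -2.6026]), 'grip_width': np.float64(0.0429), 'gripper_force': np.float64(61.8702)} [ 0.502  0.246  0.185  2.305 -0.301  0.474 -1.761]
```

>>> {"api": "move_arm", "payload": {"series": [[[0,0,0,0,0,-0.23,-1],[0,0,0,0,0,-0.46,-1],[0,0,0,0,0,-0.69,-1],[0,0,0,0,0,-0.92,-1],[0,0,0,0,0,-1,-1]]]}}

```text
time: 18.15
eef_pos: [0.2877, -0.2401, 0.2967]
tcp_rot: [-3.1, -0.16, -0.344]
force: [0.4, -0.6, -2.5]
grip_width: 0.0426
gripper_force: 61.9
```

Run:
```python
from path import *
print(st(),q.round(3))
```

```text
{'time': np.float64(18.15), 'eef_pos': array([ 0.2877, -0.2401,  0.2967]), 'tcp_rot': array([-3.0999, -0.1596, -0.344 ]), 'force': array([ 0.3663, -0.5728, -2.4502]), 'grip_width': np.float64(0.0426), 'gripper_force': np.float64(61.9286)} [ 0.676  0.244 -0.039  2.298 -0.172  0.466 -1.123]
```

>>> {"api": "move_arm", "payload": {"series": [[[0,0,0,0,0,-0.23,-1],[0,0,0,0,0,-0.46,-1],[0,0,0,0,0,-0.69,-1],[0,0,0,0,0,-0.92,-1],[0,0,0,0,0,-1,-1]]]}}

```text
time: 18.77
eef_pos: [0.2876, -0.2401, 0.2967]
tcp_rot: [3.058, -0.142, 0.45]
force: [-0.2, 0.3, -3.5]
grip_width: 0.0431
gripper_force: 61.9
```

>>> {"api": "move_arm", "payload": {"series": [[[0,0,0,0,0,-0.23,-1],[0,0,0,0,0,-0.46,-1],[0,0,0,0,0,-0.69,-1],[0,0,0,0,0,-0.92,-1],[0,0,0,0,0,-1,-1]]]}}

```text
time: 19.4
eef_pos: [0.2876, -0.2401, 0.2967]
tcp_rot: [2.982, -0.042, 1.233]
force: [0.1, 0.5, -3.5]
grip_width: 0.0429
gripper_force: 61.9
```

Run:
```python
from path import *
print(st(),q.round(3))
```

```text
{'time': np.float64(19.4), 'eef_pos': array([ 0.2876, -0.2401,  0.2967]), 'tcp_rot': array([ 2.9815, -0.0424,  1.2327]), 'force': array([ 0.093 ,  0.5073, -3.542 ]), 'grip_width': np.float64(0.0429), 'gripper_force': np.float64(61.9159)} [ 1.021  0.266 -0.48   2.284  0.099  0.476  0.138]
```

```bash
cat > screw.py <<'E'
from path import *
import sys
print(st()["time"],st()["eef_pos"],st()["tcp_rot"],q.round(3))
for k in (.25,.5,.75,1):
    B=q.copy();B[4]+=np.pi/4*k
    pa,Ta=fk(q,s,L);pb,Tb=fk(B,s,L);print(k,(Ta.inv().apply(pb-pa)/.5).round(3),((Ta.inv()*Tb).as_rotvec()/(np.pi/4)).round(3))
print("end",pb.round(3))
E
python3 screw.py
```

```text
19.4 [ 0.2876 -0.2401  0.2967] [ 2.9815 -0.0424  1.2327] [ 1.021  0.266 -0.48   2.284  0.099  0.476  0.138]
0.25 [-0.055 -0.004 -0.002] [ 0.016 -0.113 -0.222]
0.5 [-0.11   0.003 -0.009] [ 0.031 -0.227 -0.444]
0.75 [-0.162  0.018 -0.021] [ 0.047 -0.34  -0.667]
1 [-0.21   0.043 -0.037] [ 0.063 -0.454 -0.889]
end [ 0.271 -0.348  0.315]
```

>>> {"api": "move_arm", "payload": {"series": [[[-0.055,-0.004,-0.002,0.016,-0.113,-0.222,-1],[-0.11,0.003,-0.009,0.031,-0.227,-0.444,-1],[-0.162,0.018,-0.021,0.047,-0.34,-0.667,-1],[-0.21,0.043,-0.037,0.063,-0.454,-0.889,-1],[-0.21,0.043,-0.037,0.063,-0.454,-0.889,-1]]]}}

```text
time: 20.02
eef_pos: [0.2699, -0.3469, 0.3144]
tcp_rot: [-3.128, 0.384, 1.907]
force: [-0.4, 0.3, -3.0]
grip_width: 0.0427
gripper_force: 61.9
```

```bash
python3 screw.py
```

```text
20.025 [ 0.2699 -0.3469  0.3144] [-3.1275  0.3835  1.9067] [ 0.852  0.25  -0.267  2.297  0.819  0.416  0.209]
0.25 [-0.049 -0.007 -0.002] [ 0.021 -0.099 -0.229]
0.5 [-0.097 -0.004 -0.007] [ 0.042 -0.198 -0.457]
0.75 [-0.144  0.007 -0.016] [ 0.063 -0.297 -0.686]
1 [-0.188  0.026 -0.028] [ 0.084 -0.395 -0.915]
end [ 0.307 -0.416  0.363]
```

Works well, so I'll repeat it twice in a row.

>>> {"api": "move_arm", "payload": {"series": [[[-0.049,-0.007,-0.002,0.021,-0.099,-0.229,-1],[-0.097,-0.004,-0.007,0.042,-0.198,-0.457,-1],[-0.144,0.007,-0.016,0.063,-0.297,-0.686,-1],[-0.188,0.026,-0.028,0.084,-0.395,-0.915,-1],[-0.188,0.026,-0.028,0.084,-0.395,-0.915,-1]]]}}

```text
time: 20.65
eef_pos: [0.3101, -0.4195, 0.3622]
tcp_rot: [-2.662, 0.518, 2.771]
force: [-0.6, 0.0, -2.8]
grip_width: 0.0428
gripper_force: 61.9
```

>>> {"api": "move_arm", "payload": {"series": [[[-0.049,-0.007,-0.002,0.021,-0.099,-0.229,-1],[-0.097,-0.004,-0.007,0.042,-0.198,-0.457,-1],[-0.144,0.007,-0.016,0.063,-0.297,-0.686,-1],[-0.188,0.026,-0.028,0.084,-0.395,-0.915,-1],[-0.188,0.026,-0.028,0.084,-0.395,-0.915,-1]]]}}

```text
time: 21.28
eef_pos: [0.3897, -0.4304, 0.4138]
tcp_rot: [-2.254, 0.29, -2.691]
force: [-0.0, -0.9, -3.9]
grip_width: 0.0429
gripper_force: 62.1
```

```bash
python3 screw.py
```

```text
21.275 [ 0.3897 -0.4304  0.4138] [-2.2535  0.2901 -2.6907] [ 0.901  0.255 -0.318  2.306  2.396  0.427  0.212]
0.25 [-0.05  -0.007 -0.002] [ 0.022 -0.101 -0.228]
0.5 [-0.1   -0.005 -0.007] [ 0.044 -0.203 -0.455]
0.75 [-0.148  0.006 -0.017] [ 0.065 -0.304 -0.683]
1 [-0.192  0.026 -0.03 ] [ 0.087 -0.405 -0.91 ]
end [ 0.458 -0.371  0.439]
```

```bash
cat > seg.py <<'E'
from path import *
def segs(qs,rowsper=4):
    "print rows for joint waypoints qs, each segment relative to its own start"
    for a_,b_ in zip(qs[:-1],qs[1:]):
        pa,Ta=fk(a_,s,L)
        print("seg to",fk(b_,s,L)[0].round(3))
        for k in np.arange(1,rowsper+1)/rowsper:
            pb,Tb=fk(a_+(b_-a_)*k,s,L);print("  ",(Ta.inv().apply(pb-pa)/.5).round(3),((Ta.inv()*Tb).as_rotvec()/(np.pi/4)).round(3))
E
python3 - <<'E'
from seg import *
pre=Q+[*(-.06*ex),.12]
G=goal(pre,b,3.5,1.8,-.2);print(pre,G[0].round(2),G[1:]);G=G[0]
for bump in(0,.25):
  for t in np.linspace(0,1,9):
    x=q+(G-q)*t;x[1]-=bump*np.sin(np.pi*t);p,T=fk(x,s,L);w=p-T.apply([0,0,L[3]])
    print(t,p.round(3),"wrist",w.round(3),"elbow r",x.round(2)[[1,3]],T.as_euler('xyz').round(2))
qs=[q+(G-q)*t for t in np.linspace(0,1,6)]
segs(qs)
E
```

```text
[0.5246081  0.20487391 0.2045    ] [-0.07  0.77 -0.24  2.46  3.57  0.85  1.8 ] (np.float64(0.00045547921407475516), np.float64(0.0014173415928351524))
0.0 [ 0.384 -0.429  0.412] wrist [ 0.228 -0.236  0.6  ] elbow r [0.26 2.31] [-2.25  0.29 -2.69]
0.125 [ 0.441 -0.385  0.386] wrist [ 0.26  -0.217  0.575] elbow r [0.32 2.32] [-2.23  0.04 -2.35]
0.25 [ 0.495 -0.327  0.36 ] wrist [ 0.289 -0.193  0.55 ] elbow r [0.38 2.34] [-2.25 -0.2  -2.  ]
0.375 [ 0.541 -0.257  0.333] wrist [ 0.315 -0.164  0.525] elbow r [0.45 2.36] [-2.31 -0.41 -1.62]
0.5 [ 0.575 -0.174  0.306] wrist [ 0.336 -0.13   0.501] elbow r [0.51 2.38] [-2.42 -0.58 -1.2 ]
0.625 [ 0.592 -0.082  0.278] wrist [ 0.352 -0.093  0.476] elbow r [0.57 2.4 ] [-2.57 -0.72 -0.73]
0.75 [0.591 0.015 0.252] wrist [ 0.363 -0.053  0.452] elbow r [0.64 2.42] [-2.76 -0.8  -0.22]
0.875 [0.568 0.113 0.227] wrist [ 0.367 -0.013  0.428] elbow r [0.7  2.44] [-2.95 -0.85  0.31]
1.0 [0.525 0.205 0.205] wrist [0.365 0.029 0.405] elbow r [0.77 2.46] [-3.14 -0.87  0.83]
0.0 [ 0.384 -0.429  0.412] wrist [ 0.228 -0.236  0.6  ] elbow r [0.26 2.31] [-2.25  0.2
[... 1198 characters left out ...]
.04 ] [ 0.091 -0.289 -0.802]
seg to [ 0.59  -0.101  0.284]
   [-0.067 -0.027  0.017] [ 0.044 -0.069 -0.197]
   [-0.138 -0.051  0.029] [ 0.098 -0.137 -0.392]
   [-0.212 -0.073  0.037] [ 0.159 -0.203 -0.585]
   [-0.288 -0.093  0.04 ] [ 0.23  -0.266 -0.774]
seg to [0.584 0.054 0.241]
   [-0.053 -0.056  0.019] [ 0.076 -0.054 -0.189]
   [-0.111 -0.111  0.033] [ 0.16  -0.103 -0.376]
   [-0.171 -0.164  0.041] [ 0.251 -0.146 -0.56 ]
   [-0.236 -0.216  0.044] [ 0.349 -0.183 -0.74 ]
seg to [0.525 0.205 0.205]
   [-0.028 -0.075  0.022] [ 0.1   -0.026 -0.18 ]
   [-0.061 -0.15   0.038] [ 0.205 -0.044 -0.356]
   [-0.097 -0.224  0.049] [ 0.314 -0.054 -0.529]
   [-0.136 -0.298  0.053] [ 0.428 -0.055 -0.698]
```

Crossing like that would meet the column. I'll tuck in first (upper arm upright, tool trailing), sweep past the stand, then unfold.

```bash
cat > cross.py <<'E'
from seg import *
pre=Q+[*(-.06*ex),.12]
G=goal(pre,b,3.5,1.8,-.2)[0]
X1=q.copy();X1[[1,3,4,6]]=[0,2.42,1.9,.6]
X2=X1.copy();X2[0]=-.35;X2[6]=1.2
if __name__=="__main__":
  for a_,b_ in((q,X1),(X1,X2),(X2,G)):
    for t in np.linspace(0,1,5):
      x=a_+(b_-a_)*t;p,T=fk(x,s,L);tip=p+T.apply([.06,0,.02]);t2=p+T.apply([-.06,0,.02]);cam=p+T.apply([.08,0,-.125]);print(t.round(2),p.round(3),tip.round(2),t2.round(2),"cam",cam.round(2))
    print()
  segs([q,X1])
E
python3 cross.py
```

```text
0.0 [ 0.384 -0.429  0.412] [ 0.34 -0.47  0.38] [ 0.45 -0.42  0.42] cam [ 0.25 -0.38  0.46]
0.25 [ 0.356 -0.419  0.428] [ 0.31 -0.46  0.4 ] [ 0.42 -0.41  0.43] cam [ 0.23 -0.37  0.48]
0.5 [ 0.328 -0.408  0.441] [ 0.28 -0.44  0.41] [ 0.39 -0.4   0.44] cam [ 0.2  -0.35  0.5 ]
0.75 [ 0.3   -0.395  0.453] [ 0.25 -0.43  0.43] [ 0.36 -0.39  0.46] cam [ 0.18 -0.33  0.51]
1.0 [ 0.272 -0.381  0.461] [ 0.22 -0.41  0.44] [ 0.33 -0.38  0.46] cam [ 0.15 -0.31  0.52]

0.0 [ 0.272 -0.381  0.461] [ 0.22 -0.41  0.44] [ 0.33 -0.38  0.46] cam [ 0.15 -0.31  0.52]
0.25 [ 0.376 -0.279  0.461] [ 0.34 -0.33  0.44] [ 0.43 -0.25  0.46] cam [ 0.24 -0.26  0.53]
0.5 [ 0.443 -0.149  0.461] [ 0.43 -0.21  0.45] [ 0.48 -0.1   0.45] cam [ 0.32 -0.18  0.54]
0.75 [ 0.468 -0.006  0.461] [ 0.48 -0.07  0.46] [0.49 0.05 0.44] cam [ 0.36 -0.07  0.55]
1.0 [0.447 0.138 0.461] [0.48 0.09 0.46] [0.44 0.2  0.43] cam [0.37 0.05 0.55]

0.0 [0.447 0.138 0.461] [0.48 0.09 0.46] [0.44 0.2  0.43] cam [0.37 0.05 0.55]
0.25 [0.508 0.128 0.413] [0.56 0.09 0.44] [0.49 0.17 0.37] cam [0.45 0.07 0.53]
0.5 [0.549 0.14  0.351] [0.6  0.13 0.38] [0.53 0.16 0.29] cam [0.5  0.1  0.49]
0.75 [0.557 0.169 0.277] [0.61 0.19 0.31] [0.54 0.16 0.22] cam [0.52 0.14 0.42]
1.0 [0.525 0.205 0.205] [0.56 0.24 0.24] [0.51 0.19 0.15] cam [0.5  0.17 0.35]

seg to [ 0.272 -0.381  0.461]
   [ 0.031 -0.008 -0.059] [0.028 0.051 0.011]
   [ 0.062 -0.009 -0.117] [0.051 0.1   0.023]
   [ 0.094 -0.004 -0.175] [0.069 0.146 0.039]
   [ 0.125  0.007 -0.231] [0.081 0.189 0.057]
```

>>> {"api": "move_arm", "payload": {"series": [[[0.031,-0.008,-0.059,0.028,0.051,0.011,-1],[0.062,-0.009,-0.117,0.051,0.1,0.023,-1],[0.094,-0.004,-0.175,0.069,0.146,0.039,-1],[0.125,0.007,-0.231,0.081,0.189,0.057,-1],[0.125,0.007,-0.231,0.081,0.189,0.057,-1]]]}}

```text
time: 21.9
eef_pos: [0.2754, -0.3815, 0.4635]
tcp_rot: [-2.229, 0.233, -2.844]
force: [0.7, 1.1, -2.6]
grip_width: 0.043
gripper_force: 62.2
```

Run:
```python
from seg import *
print(st(),q.round(3))
X2=q.copy();X2[0]=-.35+(.9-.9);X2[6]+=.7
# keep j1+j3 redundancy as it stands
segs([q+(X2-q)*t for t in(0,.34,.67,1)])
```

```text
{'time': np.float64(21.9), 'eef_pos': array([ 0.2754, -0.3815,  0.4635]), 'tcp_rot': array([-2.2287,  0.2333, -2.8442]), 'force': array([ 0.6853,  1.0762, -2.5716]), 'grip_width': np.float64(0.043), 'gripper_force': np.float64(62.2467)} [ 0.749 -0.013 -0.179  2.432  1.879  0.436  0.607]
seg to [ 0.386 -0.251  0.461]
   [-0.078  0.034 -0.013] [-0.025 -0.092 -0.146]
   [-0.153  0.071 -0.033] [-0.044 -0.186 -0.293]
   [-0.224  0.112 -0.058] [-0.058 -0.282 -0.439]
   [-0.29   0.157 -0.09 ] [-0.066 -0.379 -0.584]
seg to [ 0.45  -0.098  0.461]
   [-0.081  0.014 -0.013] [-0.002 -0.093 -0.142]
   [-0.161  0.032 -0.031] [ 0.001 -0.186 -0.284]
   [-0.237  0.054 -0.056] [ 0.009 -0.279 -0.426]
   [-0.311  0.08  -0.086] [ 0.023 -0.373 -0.567]
seg to [0.455 0.068 0.461]
   [-0.082 -0.005 -0.013] [ 0.019 -0.091 -0.142]
   [-0.164 -0.006 -0.031] [ 0.043 -0.181 -0.284]
   [-0.243 -0.002 -0.056] [ 0.073 -0.27  -0.426]
   [-0.321  0.007 -0.086] [ 0.108 -0.358 -0.567]
```

>>> {"api": "move_arm", "payload": {"series": [[[-0.078,0.034,-0.013,-0.025,-0.092,-0.146,-1],[-0.153,0.071,-0.033,-0.044,-0.186,-0.293,-1],[-0.224,0.112,-0.058,-0.058,-0.282,-0.439,-1],[-0.29,0.157,-0.09,-0.066,-0.379,-0.584,-1]]]}}

```text
time: 22.4
eef_pos: [0.3962, -0.2573, 0.4629]
tcp_rot: [-2.209, 0.041, -2.32]
force: [0.4, -0.2, -2.8]
grip_width: 0.0429
gripper_force: 62.4
```

>>> {"api": "move_arm", "payload": {"series": [[[-0.081,0.014,-0.013,-0.002,-0.093,-0.142,-1],[-0.161,0.032,-0.031,0.001,-0.186,-0.284,-1],[-0.237,0.054,-0.056,0.009,-0.279,-0.426,-1],[-0.311,0.08,-0.086,0.023,-0.373,-0.567,-1]]]}}

```text
time: 22.9
eef_pos: [0.4597, -0.1032, 0.4628]
tcp_rot: [-2.217, -0.143, -1.819]
force: [1.3, -0.1, -3.1]
grip_width: 0.043
gripper_force: 62.4
```

>>> {"api": "move_arm", "payload": {"series": [[[-0.082,-0.005,-0.013,0.019,-0.091,-0.142,-1],[-0.164,-0.006,-0.031,0.043,-0.181,-0.284,-1],[-0.243,-0.002,-0.056,0.073,-0.27,-0.426,-1],[-0.321,0.007,-0.086,0.108,-0.358,-0.567,-1],[-0.321,0.007,-0.086,0.108,-0.358,-0.567,-1]]]}}

```text
time: 23.52
eef_pos: [0.4641, 0.0645, 0.4628]
tcp_rot: [-2.251, -0.324, -1.309]
force: [0.1, -0.0, -2.5]
grip_width: 0.0429
gripper_force: 62.4
```

```bash
cat > go.py <<'E'
from seg import *
import sys
print(st(),q.round(3))
n=int(sys.argv[1])
pre=Q+[*(-.06*ex),.12]
G=min((goal(pre,b,x5,x7,x3) for x5 in(3.2,3.6) for x7 in(1.2,2.) for x3 in(-.4,0,.4,q[2])),key=lambda g:(g[1]+g[2]>.005,np.abs(g[0]-q)[[0,1,2,3]].max()))
print(G[0].round(2),G[1:])
segs([q+(G[0]-q)*t for t in np.linspace(0,1,n+1)])
E
python3 go.py 4
```

```text
{'time': np.float64(23.525), 'eef_pos': array([0.4641, 0.0645, 0.4628]), 'tcp_rot': array([-2.251 , -0.3238, -1.3088]), 'force': array([ 0.0672, -0.0441, -2.5046]), 'grip_width': np.float64(0.0429), 'gripper_force': np.float64(62.4065)} [ 2.370e-01 -1.000e-03 -7.120e-01  2.421e+00  1.955e+00  3.980e-01
  1.274e+00]
[-0.08  0.77 -0.22  2.46  3.58  0.86  1.79] (np.float64(0.00046594275114469696), np.float64(0.00145777589370635))
seg to [0.52  0.055 0.415]
   [0.01  0.003 0.036] [ 0.003 -0.004 -0.142]
   [0.015 0.006 0.071] [ 0.009 -0.012 -0.285]
   [0.015 0.009 0.107] [ 0.021 -0.024 -0.428]
   [0.01  0.012 0.143] [ 0.037 -0.041 -0.571]
seg to [0.559 0.082 0.355]
   [-0.01   0.     0.036] [ 0.023 -0.018 -0.142]
   [-0.024 -0.     0.07 ] [ 0.052 -0.039 -0.284]
   [-0.044 -0.002  0.104] [ 0.088 -0.063 -0.424]
   [-0.069 -0.005  0.136] [ 0.13  -0.089 -0.562]
seg to [0.565 0.138 0.283]
   [-0.025 -0.012  0.033] [ 0.05  -0.025 -0.136]
   [-0.055 -0.026  0.063] [ 0.107 -0.05  -0.27 ]
   [-0.089 -0.043  0.091] [ 0.171 -0.076 -0.4  ]
   [-0.129 -0.061  0.116] [ 0.243 -0.101 -0.526]
seg to [0.525 0.205 0.205]
   [-0.032 -0.03   0.028] [ 0.079 -0.021 -0.123]
   [-0.067 -0.063  0.053] [ 0.164 -0.039 -0.242]
   [-0.107 -0.099  0.073] [ 0.257 -0.055 -0.355]
   [-0.149 -0.137  0.088] [ 0.356 -0.069 -0.463]
```

That path passes close to the stand, so I'll shift left first with j1 and then unfold.

Run:
```python
from seg import *
pre=Q+[*(-.06*ex),.12]
G=goal(pre,b,3.6,1.8,-.2)[0]
Xa=q.copy();Xa[0]-=.4
segs([q,Xa]);segs([Xa+(G-Xa)*t for t in np.linspace(0,1,4)],5)
```

```text
seg to [0.404 0.237 0.46 ]
   [-0.088 -0.028 -0.013] [ 0.04  -0.094 -0.076]
   [-0.177 -0.05  -0.033] [ 0.081 -0.188 -0.152]
   [-0.265 -0.066 -0.06 ] [ 0.121 -0.282 -0.228]
   [-0.352 -0.076 -0.094] [ 0.162 -0.375 -0.304]
seg to [0.501 0.199 0.397]
   [0.034 0.012 0.04 ] [-0.009  0.021 -0.131]
   [0.065 0.025 0.079] [-0.016  0.035 -0.263]
   [0.091 0.039 0.118] [-0.021  0.043 -0.395]
   [0.113 0.054 0.157] [-0.023  0.044 -0.527]
   [0.13  0.071 0.194] [-0.02   0.039 -0.659]
seg to [0.548 0.191 0.308]
   [0.001 0.021 0.037] [ 0.011 -0.008 -0.13 ]
   [-0.004  0.041  0.073] [ 0.028 -0.02  -0.259]
   [-0.014  0.059  0.108] [ 0.052 -0.037 -0.385]
   [-0.029  0.077  0.14 ] [ 0.083 -0.057 -0.508]
   [-0.049  0.094  0.17 ] [ 0.121 -0.081 -0.628]
seg to [0.525 0.205 0.205]
   [-0.029  0.005  0.028] [ 0.048 -0.02  -0.116]
   [-0.063  0.007  0.053] [ 0.104 -0.04  -0.227]
   [-0.101  0.005  0.075] [ 0.168 -0.06  -0.333]
   [-0.142  0.001  0.092] [ 0.24  -0.078 -0.433]
   [-0.186 -0.007  0.105] [ 0.319 -0.095 -0.526]
```

>>> {"api": "move_arm", "payload": {"series": [[[-0.088,-0.028,-0.013,0.04,-0.094,-0.076,-1],[-0.177,-0.05,-0.033,0.081,-0.188,-0.152,-1],[-0.265,-0.066,-0.06,0.121,-0.282,-0.228,-1],[-0.352,-0.076,-0.094,0.162,-0.375,-0.304,-1]]]}}

```text
time: 24.02
eef_pos: [0.4044, 0.239, 0.4625]
tcp_rot: [-2.252, -0.324, -0.914]
force: [0.5, 0.4, -3.4]
grip_width: 0.0429
gripper_force: 62.5
```

>>> {"api": "move_arm", "payload": {"series": [[[0.034,0.012,0.04,-0.009,0.021,-0.131,-1],[0.065,0.025,0.079,-0.016,0.035,-0.263,-1],[0.091,0.039,0.118,-0.021,0.043,-0.395,-1],[0.113,0.054,0.157,-0.023,0.044,-0.527,-1],[0.13,0.071,0.194,-0.02,0.039,-0.659,-1]]]}}

```text
time: 24.65
eef_pos: [0.5028, 0.1981, 0.3984]
tcp_rot: [-2.473, -0.718, -0.517]
force: [0.5, 0.8, -3.8]
grip_width: 0.0432
gripper_force: 62.5
```

>>> {"api": "move_arm", "payload": {"series": [[[0.001,0.021,0.037,0.011,-0.008,-0.13,-1],[-0.004,0.041,0.073,0.028,-0.02,-0.259,-1],[-0.014,0.059,0.108,0.052,-0.037,-0.385,-1],[-0.029,0.077,0.14,0.083,-0.057,-0.508,-1],[-0.049,0.094,0.17,0.121,-0.081,-0.628,-1],[-0.049,0.094,0.17,0.121,-0.081,-0.628,-1]]]}}

```text
time: 25.4
eef_pos: [0.5487, 0.1887, 0.3088]
tcp_rot: [-2.876, -0.887, 0.159]
force: [0.9, 0.4, -3.4]
grip_width: 0.043
gripper_force: 62.5
```

Run:
```python
from seg import *
print(st(),q.round(3))
print(rows(Q+[*(-.06*ex),.12],b),b)
```

```text
{'time': np.float64(25.4), 'eef_pos': array([0.5487, 0.1887, 0.3088]), 'tcp_rot': array([-2.8759, -0.887 ,  0.1588]), 'force': array([ 0.9431,  0.3773, -3.3947]), 'grip_width': np.float64(0.043), 'gripper_force': np.float64(62.5163)} [ 0.133  0.569 -0.739  2.437  2.771  0.727  1.927]
(array([-0.1886, -0.0122,  0.1057]), array([ 0.3285, -0.0891, -0.5352])) [3.141592653589793, np.float64(-0.8726646259971648), 0.833]
```

>>> {"api": "move_arm", "payload": {"series": [[[-0.029,0.003,0.028,0.048,-0.02,-0.116,-1],[-0.063,0.003,0.053,0.104,-0.04,-0.227,-1],[-0.1,0.0,0.075,0.168,-0.06,-0.333,-1],[-0.1,0.0,0.075,0.168,-0.06,-0.333,-1]]]}}

```text
time: 25.9
eef_pos: [0.5434, 0.1986, 0.2488]
tcp_rot: [-3.074, -0.886, 0.583]
force: [-0.1, -0.6, -4.1]
grip_width: 0.0427
gripper_force: 62.5
```

Run:
```python
from seg import *
print(st(),q.round(3))
print(rows(Q+[*(-.06*ex),.12],b),b)
```

```text
{'time': np.float64(25.9), 'eef_pos': array([0.5434, 0.1986, 0.2488]), 'tcp_rot': array([-3.0736, -0.8861,  0.5827]), 'force': array([-0.1134, -0.6193, -4.1393]), 'grip_width': np.float64(0.0427), 'gripper_force': np.float64(62.519)} [ 0.172  0.723 -0.707  2.441  3.019  0.742  2.116]
(array([-0.0841, -0.0285,  0.039 ]), array([ 0.1591, -0.0239, -0.2024])) [3.141592653589793, np.float64(-0.8726646259971648), 0.833]
```

>>> {"api": "move_arm", "payload": {"series": [[[-0.03,-0.01,0.013,0.055,-0.008,-0.07,-1],[-0.06,-0.02,0.026,0.11,-0.016,-0.14,-1],[-0.084,-0.0285,0.039,0.159,-0.024,-0.202,-1],[-0.084,-0.0285,0.039,0.159,-0.024,-0.202,-1],[-0.084,-0.0285,0.039,0.159,-0.024,-0.202,-1]]]}}

```text
time: 26.52
eef_pos: [0.5247, 0.206, 0.2068]
tcp_rot: [3.136, -0.876, 0.839]
force: [-0.3, 0.1, -3.1]
grip_width: 0.043
gripper_force: 62.5
```

```bash
cat > plc.py <<'E'
from seg import *
# actual grip
A=R.from_euler('xyz',[3.1414,.6964,-1.0776]);c=A.inv().apply(C-np.array([.5011,-.3142,.0233]));c[1]=0
PY=.833
def tgt(dx,dz,dy=0,pitch=.6964-np.pi/2):
    B=R.from_euler('xyz',[np.pi,pitch,PY])
    S=np.array([.5726,.2580])+ex*(.004+dx)+ey*dy
    return np.array([*S,.062+dz])-B.apply(c),[np.pi,pitch,PY]
E
python3 - <<'E'
from plc import *
print(st(),q.round(3),c)
t=tgt(-.012,.02);print(t,rows(*t))
for n in("wrist","scene","top"):
    g=grab(n,f'h_{n}.png');np.savez(f'h_{n}.npz',**g)
# scene: expected outline of sample vs observed: bright low-sat blob near projected centre
o=env.get_obs();T=R.from_euler('xyz',o["tcp_rot"]);ctr=o["eef_pos"]+T.apply(c);print("sample ctr",ctr)
up=np.array([0,0,1.]);
for n in("wrist","scene","top"):
    g=dict(np.load(f'h_{n}.npz'))
    print(n,[proj(g,ctr+a*.042*up+bb*.023*np.array([*ey,0])).round(0).tolist() for a in(1,-1) for bb in(1,-1)])
E
```

```text
{'time': np.float64(26.525), 'eef_pos': array([0.5247, 0.206 , 0.2068]), 'tcp_rot': array([ 3.1364, -0.8757,  0.8393]), 'force': array([-0.3093,  0.0581, -3.1206]), 'grip_width': np.float64(0.043), 'gripper_force': np.float64(62.5043)} [ 0.215  0.834 -0.696  2.444  3.204  0.727  2.24 ] [-0.00667782  0.          0.02813445]
(array([0.55560547, 0.23925774, 0.10517006]), [3.141592653589793, -0.8743963267948965, 0.833]) (array([-0.098 ,  0.0005,  0.1999]), array([ 0.0005, -0.0016,  0.0051]))
sample ctr [0.53591957 0.21882961 0.18333906]
wrist [[260.0, 219.0], [384.0, 219.0], [280.0, 298.0], [362.0, 298.0]]
scene [[260.0, 162.0], [265.0, 156.0], [262.0, 193.0], [267.0, 186.0]]
top [[227.0, 224.0], [239.0, 210.0], [234.0, 226.0], [245.0, 214.0]]
```

Run:
```python
from plc import *
g=dict(np.load('h_wrist.npz'));im=cv2.GaussianBlur(g["pixels"],(3,3),0)
hsv=cv2.cvtColor(im,cv2.COLOR_BGR2HSV)
print([(v,int(hsv[v,305,1]),int(hsv[v,305,2])) for v in range(170,330,4)])
for v in(225,240,270,285):print(v,[(u,int(hsv[v,u,1]),int(hsv[v,u,2])) for u in range(248,400,6)])
g=dict(np.load('h_scene.npz'));hs=cv2.cvtColor(g["pixels"],cv2.COLOR_BGR2HSV)
for v in range(150,204,4):print(v,[int(x) for x in hs[v,246:282:2,2]],[int(x) for x in hs[v,246:282:4,1]])
```

```text
[(170, 151, 172), (174, 147, 168), (178, 150, 184), (182, 148, 184), (186, 150, 195), (190, 149, 195), (194, 152, 191), (198, 156, 183), (202, 146, 183), (206, 34, 219), (210, 29, 220), (214, 29, 220), (218, 28, 221), (222, 28, 221), (226, 28, 221), (230, 28, 216), (234, 31, 106), (238, 29, 96), (242, 32, 97), (246, 27, 95), (250, 27, 94), (254, 29, 97), (258, 27, 95), (262, 24, 94), (266, 24, 95), (270, 22, 94), (274, 24, 94), (278, 27, 94), (282, 30, 95), (286, 24, 94), (290, 27, 95), (294, 27, 96), (298, 24, 94), (302, 24, 95), (306, 23, 100), (310, 21, 228), (314, 18, 233), (318, 17, 231), (322, 18, 230), (326, 19, 229)]
225 [(248, 144, 175), (254, 136, 174), (260, 26, 224), (266, 28, 222), (272, 28, 222), (278, 28, 222), (284, 28, 222), (290, 28, 222), (296, 28, 222), (302, 25, 221), (308, 28, 221), (314, 28, 221), (320, 28, 220), (326, 28, 220), (332, 29, 220), (338, 29, 219), (344, 29, 218), (350, 29, 218), (356, 28, 217), (362, 29, 217), (368, 31, 216), (374, 28, 216), (380, 30, 216), (386, 130, 172), (392, 140, 178), (398, 151, 182)]
240 [(248, 9, 118), (254, 5, 111), (260, 
[... 2278 characters left out ...]
 45, 40, 146, 158, 255]
186 [160, 155, 169, 197, 196, 183, 189, 184, 180, 125, 93, 96, 112, 118, 178, 248, 252, 252] [40, 41, 42, 42, 43, 44, 143, 199, 239]
190 [167, 166, 173, 193, 193, 179, 167, 187, 182, 152, 107, 120, 121, 121, 140, 168, 173, 186] [43, 41, 42, 43, 46, 98, 156, 164, 187]
194 [146, 148, 156, 163, 162, 148, 147, 148, 153, 160, 148, 149, 145, 139, 132, 125, 131, 137] [30, 28, 28, 165, 133, 165, 158, 156, 154]
198 [165, 170, 170, 169, 169, 166, 164, 165, 169, 158, 146, 138, 143, 156, 160, 165, 175, 176] [25, 27, 26, 146, 169, 162, 152, 150, 163]
202 [166, 168, 166, 165, 168, 163, 142, 144, 155, 196, 232, 225, 226, 240, 235, 235, 214, 161] [26, 28, 29, 79, 153, 44, 39, 37, 64]
```

The wrist rows show the sample's end face at rows 204–232 and its broad face at rows 232–307. I'll solve its in-plane pose in the hand from those three edges.

```bash
cat > hold.py <<'E'
from plc import *
def edges(g,u):
    im=cv2.GaussianBlur(g["pixels"],(3,3),0);hsv=cv2.cvtColor(im,cv2.COLOR_BGR2HSV)
    V=hsv[:,u,2].astype(float);Sa=hsv[:,u,1]
    s0=[v for v in range(150,260) if Sa[v]<70 and Sa[v-1]>=70]
    f0=[v for v in range(180,290) if V[v]<150<=V[v-1] and Sa[v]<70]
    b0=[v for v in range(260,380) if V[v]>=160>V[v-1]]
    return s0[0]-.5,f0[0]-.5,b0[0]-.5
def inhand(g,o,us=(295,305,315,340)):
    e=np.array([edges(g,u) for u in us]);T=R.from_euler('xyz',o["tcp_rot"])
    d=np.array([np.cos(PY),np.sin(PY),0]);up=np.array([0,0,1.]);c0=o["eef_pos"]+T.apply(c)
    m=np.median(e,0)
    def f(x):
        n=np.cos(x[2])*d+np.sin(x[2])*up;u=np.cos(x[2])*up-np.sin(x[2])*d;k=c0+x[0]*d+x[1]*up
        return [proj(g,k+.042*u+.006*n)[1]-m[0],proj(g,k+.042*u-.006*n)[1]-m[1],proj(g,k-.042*u-.006*n)[1]-m[2]]
    r=least_squares(f,[0,0,0],x_scale=[.01,.01,.1]);return e,r.x,f(r.x)
E
python3 - <<'E'
from hold import *
g=dict(np.load('h_wrist.npz'));e,x,r=inhand(g,env.get_obs());print(e,x,r)
print("sample ctr offset along d,up (m), tilt rad (top leaning -d positive):",x.round(4))
E
```

```text
[[204.5 232.5 308.5]
 [204.5 232.5 307.5]
 [203.5 232.5 307.5]
 [204.5 232.5 307.5]] [-0.00020595  0.00129085  0.00511335] [np.float64(-1.1368683772161603e-13), np.float64(2.842170943040401e-14), np.float64(1.7053025658242404e-13)]
sample ctr offset along d,up (m), tilt rad (top leaning -d positive): [-0.0002  0.0013  0.0051]
```

The grip didn't slip: tilt 0.005 rad, offsets about 1 mm. Next I'll approach just before the pins, 20 mm above the pallet.

>>> {"api": "move_arm", "payload": {"series": [[[-0.03,0,0.06,0,0,0,-1],[-0.06,0,0.12,0,0,0,-1],[-0.085,0,0.175,0,0,0.005,-1],[-0.098,0,0.2,0,0,0.005,-1],[-0.098,0,0.2,0,0,0.005,-1],[-0.098,0,0.2,0,0,0.005,-1]]]}}

```text
time: 27.42
eef_pos: [0.5543, 0.2389, 0.1048]
tcp_rot: [3.141, -0.874, 0.835]
force: [-0.0, 0.1, -4.3]
grip_width: 0.0431
gripper_force: 62.5
```

Run:
```python
from hold import *
print(st(),q.round(3))
for dz in(.003,0):
    t=tgt(-.006,dz);print(t,rows(*t))
g=grab("wrist");np.savez('h2.npz',**g)
o=env.get_obs();T=R.from_euler('xyz',o["tcp_rot"]);print("ctr",o["eef_pos"]+T.apply(c))
```

```text
{'time': np.float64(27.425), 'eef_pos': array([0.5543, 0.2389, 0.1048]), 'tcp_rot': array([ 3.1412, -0.8744,  0.8353]), 'force': array([-1.0000e-03,  8.6300e-02, -4.2563e+00]), 'grip_width': np.float64(0.0431), 'gripper_force': np.float64(62.4711)} [ 0.109  1.083 -0.62   2.356  3.211  0.884  2.324]
(array([0.55962363, 0.24371357, 0.08817006]), [3.141592653589793, -0.8743963267948965, 0.833]) (array([-0.0164,  0.0014,  0.0323]), array([-0.0017, -0.    ,  0.0019]))
(array([0.55962363, 0.24371357, 0.08517006]), [3.141592653589793, -0.8743963267948965, 0.833]) (array([-0.021 ,  0.0014,  0.0361]), array([-0.0017, -0.    ,  0.0019]))
ctr [0.56603522 0.25165595 0.08176185]
```

>>> {"api": "move_arm", "payload": {"series": [[[-0.008,0.001,0.016,0,0,0.002,-1],[-0.0164,0.0014,0.0323,0,0,0.002,-1],[-0.018,0.0014,0.0336,0,0,0.002,-1],[-0.018,0.0014,0.0336,0,0,0.002,-1]]]}}

```text
time: 27.98
eef_pos: [0.5595, 0.2439, 0.0858]
tcp_rot: [-3.139, -0.873, 0.832]
force: [-0.5, -0.4, -3.2]
grip_width: 0.0432
gripper_force: 62.5
```

>>> {"api": "move_arm", "payload": {"series": [[[-0.0015,0,0.0013,0,0,0,-1],[-0.003,0,0.0026,0,0,0,-1],[-0.003,0,0.0026,0,0,0,-1]]]}}

```text
time: 28.35
eef_pos: [0.5599, 0.2441, 0.0844]
tcp_rot: [-3.14, -0.874, 0.832]
force: [0.3, 0.2, -2.7]
grip_width: 0.043
gripper_force: 62.6
```

Run:
```python
from hold import *
print(st(),dk())
t=tgt(0,0);print(t,rows(*t))
o=env.get_obs();T=R.from_euler('xyz',o["tcp_rot"]);print("ctr",o["eef_pos"]+T.apply(c))
```

```text
{'time': np.float64(28.35), 'eef_pos': array([0.5599, 0.2441, 0.0844]), 'tcp_rot': array([-3.1397, -0.8745,  0.8325]), 'force': array([ 0.3188,  0.2429, -2.717 ]), 'grip_width': np.float64(0.043), 'gripper_force': np.float64(62.6049)} ('dock x,y mm', np.float64(-32.1), np.float64(-0.1), 'yaw err', np.float64(-0.0045), 'F', np.float64(0.4), np.float64(-0.1), np.float64(-2.7), 'z', np.float64(0.0844), 't', 28.35)
(array([0.56364179, 0.24816939, 0.08517006]), [3.141592653589793, -0.8743963267948965, 0.833]) (array([0.0083, 0.0001, 0.0076]), array([-0.0019, -0.0001, -0.0004]))
ctr [0.57145813 0.25690038 0.06126433]
```

>>> {"api": "move_arm", "payload": {"series": [[[-0.0008,0,0.0007,0,0,0,-1],[-0.0015,0,0.0013,0,0,0,-1],[-0.0015,0,0.0013,0,0,0,-1]]]}}

```text
time: 28.72
eef_pos: [0.5603, 0.2446, 0.0843]
tcp_rot: [-3.141, -0.877, 0.833]
force: [-1.2, -1.3, 5.3]
grip_width: 0.0429
gripper_force: 63.0
```

Run:
```python
from hold import *
print(dk())
```

```text
('dock x,y mm', np.float64(-31.4), np.float64(-0.1), 'yaw err', np.float64(-0.0035), 'F', np.float64(-1.7), np.float64(-0.0), np.float64(5.3), 'z', np.float64(0.0843), 't', 28.725)
```

>>> {"api": "move_arm", "payload": {"series": [[[-0.0008,0,0.0007,0,0,0,-1],[-0.0015,0,0.0013,0,0,0,-1],[-0.0015,0,0.0013,0,0,0,-1]]]}}

```text
time: 29.1
eef_pos: [0.5608, 0.2451, 0.0843]
tcp_rot: [3.141, -0.879, 0.835]
force: [-1.5, -1.7, 8.7]
grip_width: 0.0427
gripper_force: 63.3
```

Run:
```python
from hold import *
print(dk())
g=grab("wrist");print(inhand(g,env.get_obs())[:2])
```

```text
('dock x,y mm', np.float64(-30.7), np.float64(-0.1), 'yaw err', np.float64(-0.0024), 'F', np.float64(-2.3), np.float64(-0.0), np.float64(8.7), 'z', np.float64(0.0843), 't', 29.1)Traceback (most recent call last):
  File "<stdin>", line 3, in <module>
  File "hold.py", line 10, in inhand
    e=np.array([edges(g,u) for u in us]);T=R.from_euler('xyz',o["tcp_rot"])
                ~~~~~^^^^^
  File "hold.py", line 8, in edges
    return s0[0]-.5,f0[0]-.5,b0[0]-.5
                             ~~^^^
IndexError: list index out of range
```

Contact with the pallet top. I'll ease off the pressure and slide towards the pins.

>>> {"api": "move_arm", "payload": {"series": [[[0.0023,0,-0.0019,0,0,0,-1],[0.0036,0,-0.0004,0,0,0,-1],[0.0049,0,0.0011,0,0,0,-1],[0.0062,0,0.0026,0,0,0,-1],[0.0062,0,0.0026,0,0,0,-1]]]}}

```text
time: 29.78
eef_pos: [0.5622, 0.2466, 0.0846]
tcp_rot: [-3.14, -0.876, 0.833]
force: [-1.1, -1.9, 6.5]
grip_width: 0.0427
gripper_force: 63.3
```

Run:
```python
from hold import *
print(dk());o=env.get_obs();print(o["tcp_rot"])
print(rows(*tgt(0,0)))
```

```text
('dock x,y mm', np.float64(-28.7), np.float64(-0.1), 'yaw err', np.float64(-0.0037), 'F', np.float64(-2.2), np.float64(-0.5), np.float64(6.5), 'z', np.float64(0.0846), 't', 29.775)
[-3.1404496  -0.87600225  0.83326521]
(array([0.0036, 0.0001, 0.0026]), array([-0.0017, -0.002 ,  0.0002]))
```

>>> {"api": "move_arm", "payload": {"series": [[[0.0013,0,0.0015,0,0,0,-1],[0.0013,0,0.0015,0,0,0,-1]]]}}

```text
time: 30.02
eef_pos: [0.5628, 0.2473, 0.0846]
tcp_rot: [-3.14, -0.876, 0.833]
force: [-1.6, -2.4, 7.9]
grip_width: 0.0432
gripper_force: 63.4
```

Run:
```python
from hold import *
print(dk());o=env.get_obs();print(o["tcp_rot"])
```

```text
('dock x,y mm', np.float64(-27.7), np.float64(-0.1), 'yaw err', np.float64(-0.0036), 'F', np.float64(-2.9), np.float64(-0.4), np.float64(7.9), 'z', np.float64(0.0846), 't', 30.025)
[-3.14049345 -0.87597043  0.83338291]
```

>>> {"api": "move_arm", "payload": {"series": [[[0.0018,0,0.0009,0,0,0,-1],[0.0018,0,0.0009,0,0,0,-1]]]}}

```text
time: 30.28
eef_pos: [0.5631, 0.2478, 0.0846]
tcp_rot: [-3.14, -0.875, 0.833]
force: [-1.1, -0.9, 5.4]
grip_width: 0.0432
gripper_force: 63.2
```

Run:
```python
from hold import *
print(dk())
```

```text
('dock x,y mm', np.float64(-27.1), np.float64(-0.0), 'yaw err', np.float64(-0.004), 'F', np.float64(-1.4), np.float64(0.2), np.float64(5.4), 'z', np.float64(0.0846), 't', 30.275)
```

>>> {"api": "move_arm", "payload": {"series": [[[0.0015,0,0.0013,0,0,0,-1],[0.0015,0,0.0013,0,0,0,-1]]]}}

```text
time: 30.52
eef_pos: [0.5637, 0.2485, 0.0846]
tcp_rot: [-3.14, -0.874, 0.833]
force: [-1.4, -2.1, 5.4]
grip_width: 0.0431
gripper_force: 63.2
```

Run:
```python
from hold import *
print(dk())
```

```text
('dock x,y mm', np.float64(-26.2), np.float64(-0.0), 'yaw err', np.float64(-0.0042), 'F', np.float64(-2.5), np.float64(-0.3), np.float64(5.4), 'z', np.float64(0.0846), 't', 30.525)
```

>>> {"api": "move_arm", "payload": {"series": [[[0.0015,0,0.0013,0,0,0,-1],[0.0015,0,0.0013,0,0,0,-1]]]}}

```text
time: 30.78
eef_pos: [0.5643, 0.2492, 0.0846]
tcp_rot: [-3.139, -0.874, 0.833]
force: [-0.6, -1.0, 5.2]
grip_width: 0.0431
gripper_force: 63.2
```

Run:
```python
from hold import *
print(dk());print(env.get_obs()["tcp_rot"])
```

```text
('dock x,y mm', np.float64(-25.4), np.float64(0.0), 'yaw err', np.float64(-0.0045), 'F', np.float64(-1.2), np.float64(-0.2), np.float64(5.2), 'z', np.float64(0.0846), 't', 30.775)
[-3.13943728 -0.87407593  0.83254945]
```

>>> {"api": "move_arm", "payload": {"series": [[[0.0015,0,0.0013,0,0,0,-1],[0.0015,0,0.0013,0,0,0,-1]]]}}

```text
time: 31.02
eef_pos: [0.5649, 0.2498, 0.0846]
tcp_rot: [-3.139, -0.874, 0.832]
force: [-1.8, -1.9, 5.2]
grip_width: 0.0425
gripper_force: 63.2
```

Run:
```python
from hold import *
print(dk())
```

```text
('dock x,y mm', np.float64(-24.5), np.float64(-0.0), 'yaw err', np.float64(-0.0046), 'F', np.float64(-2.6), np.float64(0.0), np.float64(5.2), 'z', np.float64(0.0846), 't', 31.025)
```

>>> {"api": "move_arm", "payload": {"series": [[[0.0015,0,0.0013,0,0,0,-1],[0.0015,0,0.0013,0,0,0,-1]]]}}

```text
time: 31.28
eef_pos: [0.5655, 0.2505, 0.0847]
tcp_rot: [-3.139, -0.874, 0.832]
force: [-3.1, -2.3, 6.1]
grip_width: 0.043
gripper_force: 63.2
```

Run:
```python
from hold import *
print(dk());print(env.get_obs()["tcp_rot"])
g=grab("wrist");np.savez('h3.npz',**g)
print([edges(g,u)[:2] for u in(295,305,340)])
hsv=cv2.cvtColor(g["pixels"],cv2.COLOR_BGR2HSV);print([int(x) for x in hsv[240:400:4,305,2]])
```

```text
('dock x,y mm', np.float64(-23.5), np.float64(-0.0), 'yaw err', np.float64(-0.0046), 'F', np.float64(-3.8), np.float64(0.8), np.float64(6.1), 'z', np.float64(0.0847), 't', 31.275)
[-3.13925139 -0.87355741  0.83237537]Traceback (most recent call last):
  File "<stdin>", line 4, in <module>
  File "hold.py", line 8, in edges
    return s0[0]-.5,f0[0]-.5,b0[0]-.5
                             ~~^^^
IndexError: list index out of range
```

>>> {"api": "move_arm", "payload": {"series": [[[0.0015,0,0.0013,0,0,0,-1],[0.0015,0,0.0013,0,0,0,-1]]]}}

```text
time: 31.58
eef_pos: [0.5661, 0.2511, 0.0848]
tcp_rot: [-3.139, -0.873, 0.832]
force: [-1.8, -1.7, 5.3]
grip_width: 0.0432
gripper_force: 63.4
```

Run:
```python
from hold import *
print(dk());print(env.get_obs()["tcp_rot"])
g=dict(np.load('h3.npz'));hsv=cv2.cvtColor(g["pixels"],cv2.COLOR_BGR2HSV);print([int(x) for x in hsv[190:390:4,305,2]])
t=ray(g,(305,232.5),.1042);w=t[:2]-D;print("front-top edge dock",w@ex,w@ey)
```

```text
('dock x,y mm', np.float64(-22.8), np.float64(-0.0), 'yaw err', np.float64(-0.0048), 'F', np.float64(-2.4), np.float64(0.2), np.float64(5.3), 'z', np.float64(0.0848), 't', 31.575)
[-3.13913098 -0.87317011  0.83220687]
[173, 181, 186, 199, 215, 215, 216, 215, 212, 213, 100, 92, 93, 92, 91, 92, 94, 93, 92, 93, 91, 88, 91, 92, 91, 91, 91, 91, 90, 95, 91, 90, 100, 101, 103, 115, 223, 224, 224, 228, 227, 225, 231, 228, 71, 64, 59, 66, 58, 64]
front-top edge dock 0.0012709905403208693 0.006228190033678912
```

```bash
cat > hold2.py <<'E'
from hold import *
def solve(g,o,m):
    T=R.from_euler('xyz',o["tcp_rot"]);d=np.array([np.cos(PY),np.sin(PY),0]);up=np.array([0,0,1.]);c0=o["eef_pos"]+T.apply(c)
    def f(x):
        n=np.cos(x[2])*d+np.sin(x[2])*up;u=np.cos(x[2])*up-np.sin(x[2])*d;k=c0+x[0]*d+x[1]*up
        return [proj(g,k+.042*u+.006*n)[1]-m[0],proj(g,k+.042*u-.006*n)[1]-m[1],proj(g,k-.042*u-.006*n)[1]-m[2]]
    x=least_squares(f,[0,0,0],x_scale=[.01,.01,.1]).x;k=c0+x[0]*d+x[1]*up;w=k[:2]-D
    print("offs d,up,tilt",x.round(4),"centre dock x,y,z mm",(w@ex*1e3).round(1),(w@ey*1e3).round(1),(k[2]*1e3).round(1))
E
python3 - <<'E'
from hold2 import *
g=grab("wrist");np.savez('h4.npz',**g);hsv=cv2.cvtColor(cv2.GaussianBlur(g["pixels"],(3,3),0),cv2.COLOR_BGR2HSV)
for u in(300,335):
    V=hsv[:,u,2].astype(int);S_=hsv[:,u,1].astype(int);print("V224-236",V[224:238],"S198-210",S_[196:210],"V305-345",V[306:346])
b=cv2.cvtColor(g["pixels"],cv2.COLOR_BGR2GRAY)
m0=[[v for v in range(190,220) if hsv[v,u,1]<70<=hsv[v-1,u,1]][:1]+[v for v in range(215,245) if hsv[v,u,2]<150<=hsv[v-1,u,2]][:1] for u in(295,305,315,335,345)];print(m0)
m0=np.median(m0,0)-.5
for vb in(311,314,317):solve(g,env.get_obs(),[*m0,vb])
E
```

```text
V224-236 [215 213 205 185 152 119 101  95  94  94  94  93  93  93] S198-210 [164 165 168 165 149 104  56  35  30  31  31  30  31  31] V305-345 [ 93  93  93  93  92  91  91  92  92  92  94  97  98  99  99  99  99  99
  99  99 103 118 148 184 210 222 226 227 227 226 225 224 224 224 224 224
 224 224 225 226]
V224-236 [214 213 205 182 148 117 100  94  93  93  94  95  95  94] S198-210 [162 164 162 160 142  98  56  36  31  31  31  31  30  29] V305-345 [ 91  91  91  91  92  91  91  91  91  92  95  97  99 100 100 100  99  99
  99 100 101 101 102 103 103 101 101 102 103 102 101 100 100 100 100  99
  98  99 100 100]
[[202, 229], [202, 229], [202, 229], [202, 228], [202, 228]]
offs d,up,tilt [-0.0009  0.0014 -0.0382] centre dock x,y,z mm 7.6 -0.0 62.9
offs d,up,tilt [-0.0023  0.0026 -0.0536] centre dock x,y,z mm 6.2 0.0 64.2
offs d,up,tilt [-0.0037  0.0038 -0.0687] centre dock x,y,z mm 4.8 0.0 65.4
```

The sample's foot is at the pins, but its top has leaned 0.06 rad forward by turning in the grip. I'll rotate it back about its foot.

>>> {"api": "move_arm", "payload": {"series": [[[-0.0023,0,-0.0014,0,0.025,0,-1],[-0.0046,0,-0.0028,0,0.05,0,-1],[-0.0069,0,-0.0043,0,0.076,0,-1],[-0.0069,0,-0.0043,0,0.076,0,-1],[-0.0069,0,-0.0043,0,0.076,0,-1]]]}}

```text
time: 32.25
eef_pos: [0.5636, 0.2483, 0.0836]
tcp_rot: [-3.138, -0.934, 0.831]
force: [-1.4, -0.8, 5.6]
grip_width: 0.0427
gripper_force: 63.3
```

```bash
cat > meas.py <<'E'
from hold2 import *
print(dk(),env.get_obs()["tcp_rot"].round(4))
g=grab("wrist");np.savez('h5.npz',**g);hsv=cv2.cvtColor(cv2.GaussianBlur(g["pixels"],(3,3),0),cv2.COLOR_BGR2HSV)
us=(295,305,315,335,345)
m=[]
for u in us:
    V=hsv[:,u,2].astype(int)
    a_=next((v for v in range(150,260) if hsv[v,u,1]<70<=hsv[v-1,u,1]),0);b_=next((v for v in range(a_+5,300) if V[v]<150<=V[v-1]),0)
    mid=np.median(V[b_+8:b_+50]);c_=next((v for v in range(b_+50,390) if V[v]>mid+4 and V[v+1]>mid+4),0);m.append((a_,b_,c_))
print(m);m=np.median(m,0)-.5;solve(g,env.get_obs(),m)
E
python3 meas.py
```

```text
('dock x,y mm', np.float64(-26.5), np.float64(-0.1), 'yaw err', np.float64(-0.0059), 'F', np.float64(-1.5), np.float64(0.5), np.float64(5.6), 'z', np.float64(0.0836), 't', 32.25) [-3.1383 -0.9344  0.8311]
[(202, 229, 317), (202, 229, 317), (202, 229, 317), (202, 229, 317), (202, 229, 317)]
offs d,up,tilt [-0.0037  0.0034 -0.0049] centre dock x,y,z mm 2.5 -0.0 64.9
```

```bash
cat > top.py <<'E'
from hold2 import *
g=dict(np.load('h5.npz'))
for v in(201.5,228.5):
    w=ray(g,(320,v),.1045)[:2]-D;print(v,(w@ex*1e3).round(2),(w@ey*1e3).round(2))
E
python3 top.py
```

```text
201.5 10.47 0.73
228.5 -1.75 0.78
```

>>> {"api": "move_arm", "payload": {"series": [[[0.0015,0,-0.0013,0,0,0,-1],[0.0022,0,-0.0018,0,0,0,-1],[0.0022,0,-0.0018,0,0,0,-1]]]}}

```text
time: 32.67
eef_pos: [0.5632, 0.2475, 0.0837]
tcp_rot: [-3.138, -0.93, 0.831]
force: [-1.5, -1.1, -3.6]
grip_width: 0.0433
gripper_force: 62.8
```

```bash
python3 meas.py; python3 top.py
```

```text
('dock x,y mm', np.float64(-27.3), np.float64(-0.3), 'yaw err', np.float64(-0.0064), 'F', np.float64(-1.8), np.float64(0.3), np.float64(-3.6), 'z', np.float64(0.0837), 't', 32.675) [-3.1381 -0.9303  0.8306]
[(203, 230, 314), (203, 230, 315), (203, 230, 315), (203, 230, 314), (203, 230, 315)]
offs d,up,tilt [-0.0027  0.0019  0.0037] centre dock x,y,z mm 2.6 -0.4 63.5
201.5 9.74 0.48
228.5 -2.45 0.54
```

>>> {"api": "move_arm", "payload": {"series": [[[0.0013,0,0.0015,0,0,0,-1],[0.002,0,0.0023,0,0,0,-1],[0.002,0,0.0023,0,0,0,-1]]]}}

```text
time: 33.1
eef_pos: [0.5646, 0.249, 0.0848]
tcp_rot: [-3.139, -0.932, 0.832]
force: [-1.9, -2.6, -3.4]
grip_width: 0.0425
gripper_force: 62.9
```

```bash
python3 meas.py; python3 top.py
```

```text
('dock x,y mm', np.float64(-25.3), np.float64(-0.3), 'yaw err', np.float64(-0.0054), 'F', np.float64(-3.2), np.float64(-0.3), np.float64(-3.4), 'z', np.float64(0.0848), 't', 33.1) [-3.1392 -0.9323  0.8316]
[(202, 228, 318), (202, 228, 319), (202, 228, 319), (202, 228, 319), (202, 228, 321)]
offs d,up,tilt [-0.0032  0.0015 -0.0313] centre dock x,y,z mm 4.1 -0.3 64.2
201.5 12.6 0.5
228.5 0.26 0.56
```

>>> {"api": "move_arm", "payload": {"series": [[[0.0013,0,0.0015,0,0,0,-1],[0.0013,0,0.0015,0,0,0,-1]]]}}

```text
time: 33.4
eef_pos: [0.5653, 0.2499, 0.085]
tcp_rot: [-3.139, -0.933, 0.832]
force: [-2.8, -3.3, -4.3]
grip_width: 0.0426
gripper_force: 63.1
```

```bash
python3 meas.py; python3 top.py
```

```text
('dock x,y mm', np.float64(-24.1), np.float64(-0.2), 'yaw err', np.float64(-0.0053), 'F', np.float64(-4.3), np.float64(-0.1), np.float64(-4.3), 'z', np.float64(0.085), 't', 33.4) [-3.1392 -0.9327  0.8317]
[(201, 227, 321), (201, 227, 321), (201, 227, 321), (201, 227, 321), (201, 227, 322)]
offs d,up,tilt [-0.0043  0.0031 -0.0431] centre dock x,y,z mm 4.2 -0.2 66.0
201.5 13.95 0.55
228.5 1.58 0.61
```

The force now rises with the sample off the floor, so its foot is against the pins. I'll set it upright about its foot, lower slightly and check.

>>> {"api": "move_arm", "payload": {"series": [[[-0.002,0,-0.001,0,0.028,0,-1],[-0.0035,0,-0.003,0,0.055,0,-1],[-0.0055,0,-0.0019,0,0.055,0,-1],[-0.0055,0,-0.0019,0,0.055,0,-1]]]}}

```text
time: 33.95
eef_pos: [0.5637, 0.2483, 0.0832]
tcp_rot: [-3.138, -0.976, 0.831]
force: [-2.6, -2.4, -4.2]
grip_width: 0.0428
gripper_force: 63.1
```

```bash
python3 meas.py; python3 top.py
```

```text
('dock x,y mm', np.float64(-26.4), np.float64(-0.1), 'yaw err', np.float64(-0.0061), 'F', np.float64(-3.5), np.float64(0.3), np.float64(-4.2), 'z', np.float64(0.0832), 't', 33.95) [-3.1382 -0.976   0.8309]
[(201, 227, 321), (201, 227, 322), (201, 227, 321), (201, 227, 321), (201, 227, 323)]
offs d,up,tilt [-0.0045  0.0028  0.0002] centre dock x,y,z mm 2.7 -0.1 64.8
201.5 10.08 0.63
228.5 -2.58 0.69
```

>>> {"api": "move_arm", "payload": {"series": [[[-0.0017,0,0.0011,0,0,0,-1],[-0.0017,0,0.0011,0,0,0,-1]]]}}

```text
time: 34.25
eef_pos: [0.564, 0.2487, 0.0832]
tcp_rot: [-3.14, -0.978, 0.833]
force: [-3.0, -3.2, -0.6]
grip_width: 0.0427
gripper_force: 63.4
```

>>> {"api": "move_arm", "payload": {"series": [[[-0.0012,0,0.0008,0,0,0,-1],[-0.0012,0,0.0008,0,0,0,-1]]]}}

```text
time: 34.5
eef_pos: [0.5642, 0.2489, 0.0831]
tcp_rot: [-3.14, -0.98, 0.833]
force: [-3.2, -3.5, 2.9]
grip_width: 0.0427
gripper_force: 63.7
```

```bash
python3 meas.py; python3 top.py
```

```text
('dock x,y mm', np.float64(-25.6), np.float64(-0.1), 'yaw err', np.float64(-0.0039), 'F', np.float64(-4.8), np.float64(0.0), np.float64(2.9), 'z', np.float64(0.0831), 't', 34.5) [-3.1404 -0.9797  0.8331]
[(200, 226, 323), (200, 226, 324), (201, 226, 323), (201, 226, 324), (201, 226, 324)]
offs d,up,tilt [-0.0044  0.0015 -0.0255] centre dock x,y,z mm 3.7 -0.1 63.4
201.5 10.88 0.72
228.5 -1.81 0.77
```

>>> {"api": "move_arm", "payload": {"series": [[[-0.001,0,-0.0014,0,0.02,0,-1],[-0.001,0,-0.0014,0,0.02,0,-1],[-0.001,0,-0.0014,0,0.02,0,0.1],[-0.001,0,-0.0014,0,0.02,0,0.25],[-0.001,0,-0.0014,0,0.02,0,0.4],[-0.001,0,-0.0014,0,0.02,0,0.4]]]}}

```text
time: 35.3
eef_pos: [0.5633, 0.2479, 0.082]
tcp_rot: [-3.139, -0.993, 0.832]
force: [0.4, 0.5, 0.6]
grip_width: 0.0596
gripper_force: 0.0
```

```bash
python3 meas.py; python3 top.py
```

```text
('dock x,y mm', np.float64(-26.9), np.float64(-0.1), 'yaw err', np.float64(-0.0049), 'F', np.float64(0.7), np.float64(0.0), np.float64(0.6), 'z', np.float64(0.082), 't', 35.3) [-3.1393 -0.9929  0.8321]
[(201, 227, 322), (201, 227, 321), (201, 227, 322), (201, 227, 322), (201, 227, 322)]
offs d,up,tilt [-0.0049  0.0032  0.0124] centre dock x,y,z mm 2.0 -0.1 64.2
201.5 8.53 0.66
228.5 -4.18 0.72
```

Standing free. I'll retreat straight back along the tool axis and check.

>>> {"api": "move_arm", "payload": {"series": [[[0,0,-0.01,0,0,0,0.4],[0,0,-0.03,0,0,0,0.4],[0,0,-0.07,0,0,0,0.4],[0,0,-0.12,0,0,0,0.4],[0,0,-0.18,0,0,0,0.4],[0,0,-0.22,0,0,0,0.4],[0,0,-0.22,0,0,0,0.4],[0,0,-0.22,0,0,0,0.4]]]}}

```text
time: 36.35
eef_pos: [0.5038, 0.1785, 0.1421]
tcp_rot: [-3.136, -0.992, 0.829]
force: [-0.9, -0.4, -0.6]
grip_width: 0.0597
gripper_force: 0.0
```

Run:
```python
from hold2 import *
print(st(),q.round(2))
g=grab("wrist","f.png");np.savez('f.npz',**g);hsv=cv2.cvtColor(cv2.GaussianBlur(g["pixels"],(3,3),0),cv2.COLOR_BGR2HSV)
P0=np.array([*(D+ex*.004),.062]);E=np.array([*ey,0]);X=np.array([*ex,0])
for n,k in(("backtop",P0+[0,0,.042]+.006*X),("fronttop",P0+[0,0,.042]-.006*X),("frontbot",P0-[0,0,.042]-.006*X)):
    print(n,proj(g,k+.023*E).round(1),proj(g,k).round(1),proj(g,k-.023*E).round(1))
u=int(proj(g,P0)[0]);V=hsv[:,u,2].astype(int);print(u,[(v,int(V[v]),int(hsv[v,u,1])) for v in range(90,300,3)])
v=int(proj(g,P0-.006*X)[1]);print(v,[(x,int(hsv[v,x,2])) for x in range(u-70,u+70,4)])
```

```text
{'time': np.float64(36.35), 'eef_pos': array([0.5038, 0.1785, 0.1421]), 'tcp_rot': array([-3.1362, -0.9923,  0.8295]), 'force': array([-0.8843, -0.4299, -0.5871]), 'grip_width': np.float64(0.0597), 'gripper_force': np.float64(0.0)} [ 0.41  1.21 -0.91  2.56  3.16  1.05  2.65]
backtop [283.2 157. ] [317.4 156.8] [351.5 156.5]
fronttop [282.1 169.3] [317.4 169.1] [352.6 168.9]
frontbot [290.5 242.9] [318.3 242.7] [346.2 242.6]
317 [(90, 116, 145), (93, 125, 141), (96, 117, 148), (99, 114, 148), (102, 119, 144), (105, 120, 140), (108, 127, 139), (111, 132, 139), (114, 141, 145), (117, 136, 152), (120, 137, 153), (123, 160, 156), (126, 171, 158), (129, 168, 161), (132, 148, 153), (135, 161, 158), (138, 162, 162), (141, 163, 169), (144, 157, 169), (147, 168, 165), (150, 168, 164), (153, 172, 163), (156, 179, 130), (159, 201, 36), (162, 203, 29), (165, 203, 30), (168, 199, 31), (171, 108, 31), (174, 92, 30), (177, 93, 33), (180, 91, 28), (183, 91, 31), (186, 92, 30), (189, 93, 30), (192, 92, 30), (195, 91, 25), (198, 90, 25), (201, 91, 28), (204, 92, 28), (207, 90, 28), (210, 91, 28), (213,
[... 152 characters left out ...]
3, 22), (246, 99, 23), (249, 101, 25), (252, 101, 23), (255, 95, 21), (258, 66, 19), (261, 133, 23), (264, 215, 26), (267, 224, 22), (270, 223, 24), (273, 221, 24), (276, 179, 24), (279, 86, 21), (282, 154, 23), (285, 216, 26), (288, 221, 24), (291, 224, 23), (294, 218, 25), (297, 133, 25)]
210 [(247, 80), (251, 89), (255, 219), (259, 220), (263, 219), (267, 168), (271, 167), (275, 219), (279, 218), (283, 218), (287, 134), (291, 92), (295, 92), (299, 92), (303, 92), (307, 93), (311, 91), (315, 92), (319, 92), (323, 91), (327, 91), (331, 89), (335, 73), (339, 89), (343, 91), (347, 109), (351, 215), (355, 217), (359, 217), (363, 218), (367, 201), (371, 175), (375, 216), (379, 217), (383, 217)]
```

The sample stands upright and centred, about 1 mm from the pins. The hand is 0.1 m clear and the pallet has only been pushed towards its stops, so I'm handing in.

```bash
python3 -c "
from station import env
print(env.sign_off())"
```

```text
the job is handed in; nothing more can be done
None
```

The job is handed in at about 36 s: the pallet is docked against the stop buttons with the roller at its notch, and the steel sample stands free and centred, about 1 mm from the pins by camera. The pallet was not re-measured after the sample was placed, and sign-off returned no verdict.

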